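Measure an acrylic plate in a bench micrometer by its ratchet thimble

ROBOT

A 7-joint arm with a two-finger parallel gripper is mounted at the origin on a cart in front of the work surface, level with it; the furniture and walls round the work are solid. World frame = base frame: x ahead of the robot, y to its left, z up, the work surface at z = 0. Lengths are in mm, angles in rad, forces in N, time in s.
With the tool pointing down it reaches from about 400 to 900 mm from the base axis. Payload 5.5 kg.
Tool frame: the origin (TCP) lies at the very end of the fingers, on their centre line; the grasp point (between the pads) lies manip.tcp_to_grasp behind it (manip.tcp_to_grasp is the distance from the TCP to the grasp point, in mm); z points along the fingers, y is the line along which they close (so a half turn about z gives the same grasp; the last joint's range is limited). The gripper opens to 85 mm and grips with 20 to 120 N. Pads are 22 mm wide; open, the fingers measure 114 mm over their backs; the gripper's body (76 mm by 85 mm) begins 54 mm behind the grasp point. The pads swing forward as they close: fully open they stand 13 mm farther back than shut.
Start: joints at [1.468, 0.501, -0.427, 1.55, 0.221, 1.138, -0.21], TCP at [232.536, -606.982, 211.01] pointing down, gripper open.
Joint ranges: [-2.88, 2.88], [-0.31, 2.03], [-1.54, 1.56], [0.2, 2.42], [-1.41, 4.55], [0.19, 2.02], [-2.57, 2.57]. Speed limits (rad/s): [2.57, 2.57, 3.14, 3.14, 3.14, 3.14, 3.14].

INTERFACE

Orientations are given as a unit quaternion [x, y, z, w].
In Python, from rig import manip gives the robot as it stands.
- The arm moves only by the tool servo_tool, never from a script. Its argument "commands" is text: rows parted by semicolons, each of 7 numbers parted by spaces: the shift along the tool's x, y, z as a fraction of full scale, then the turn, a rotation vector about the tool's x, y, z as a fraction of full scale, then the opening, from -1 (shut) to 1 (fully open). In form: x y z ax ay az claw; .... A call has 1 to 20 rows; each row shifts and turns the commanded pose from where the row before left it, along the tool's axes as they then stand; what a row does not reach is not made up. Full scale, the value 1, is 75 mm for a shift and 90 degrees for a turn. A row lasts 1/10 s, in which the tool goes at most 50 mm and 8.59 degrees, less where a joint would pass 70% of its speed; a pose out of reach is approached as far as the arm can. A call with a number of a shift or a turn outside -1 to 1 is refused whole. A call with a gripper value outside its range is refused whole. The fingers move at their own pace and stop on an object; "squeeze" is the grip in N (left out, the last holds). Time passes only in rows, so rows that do not move let the fingers close. It gives the time, the measured TCP pose, the force, the opening and the grip force at its end, in the units of the state.
- manip.observe(): the state, without advancing time (a new reading comes with each control period).
- manip.get_image(name): name is "side" or "top" or "wrist"; returns the picture (400x640x3 uint8, red, green, blue); there is no depth.
- manip.camera_params(name): a dict with "mtx" (3x3 intrinsics, pixels), "view" (4x4, takes a point from world to camera coordinates); the wrist camera has in their place "T_tool_cam" (4x4, takes a point from camera to tool coordinates, whose origin is the TCP and whose axes are the flange's). Camera axes: x right, y down, z forward; pixel columns grow to the right and rows downward; lengths in mm; the calibration is good to about 2 mm. A picture is of the moment at which its call begins: read the wrist's pose just before it. camera_params takes no time and is no camera call.
- manip.finish_job(): hands the job in; it is judged then, once.
Trained networks look in the newest picture that a camera, given by its name, has taken for a name from the list of things; names that differ only in an ending like _2 or _b are one class to them, and where a whole thing is asked for, a point or a joint stands for the part that bears it (a point fixed in the world has none). Each returns a list of dicts, best first, with "confidence" (0 to 1); they miss things now and then, are a little off and sometimes report something else, mostly with a low value. They report only what shows in the picture. A call takes as long as a camera call. They do not tell look-alikes from the thing itself.
- manip.search_frame(camera, query): "centre" ([row, column] in pixels, amid what is visible of it).
- manip.outline_of(camera, query): "mask" (400x640 bool, what is visible of it) and "centre" ([row, column] in pixels, amid what is visible of it).
The state is a dict: "time": time; "q": joint angles; "joint_vel": joint speeds; "joint_torque": joint torques, N m; "position": TCP position; "orientation": TCP orientation; "contact_force": force on the tool from outside, world axes, zero at the start; "moment": the same for the moment, N m; "grip_width": finger opening in mm; "finger_force": force on a finger pad.
Only numpy, scipy, OpenCV 4.12 (cv2) and the standard library are available. Lean on these libraries where they do the work, as an engineer would, in place of code of your own. Each camera call takes 0.05 s, during which the arm holds its last target. There are 200 camera calls.

TASK

Take the thickness of the small clear acrylic plate with the blue bench micrometer: lay the plate lengthwise on the narrow steel anvil table and slide it in under the spindle gently until its end is home against the back stop. Then turn the knurled ratchet thimble on top clockwise (seen from above), by several short turns, until it slips with the plate clamped; stop after two or three clicks of slipping, at most four, and let go, leaving the plate clamped in the micrometer. Ram or overload nothing, and leave the other things on the bench where they are.

Things in the scene. Friction and masses are not known exactly. Their poses are not given: they have to be found in the camera images.
- micrometer: Bench micrometer, screwed down: blue C-frame on a 150 x 90 mm foot (x -65 to 85 mm, top z = 20 mm). Origin on the bench under the spindle axis; x points from the open mouth (towards the robot) into the throat. Upper jaw and spindle guide above z = 70 mm, 17 mm in radius round the axis. The 8 mm spindle comes straight down on the axis, without turning, to clamp the plate; at the start it hangs 2.5 to 7.5 mm above the height of the plate's top.
- plate_home (a point): Where the plate's centre is when home: 22.5 mm in front of the spindle axis, 3 mm above the anvil table's top (z = 46 mm). Axes as the micrometer's. The table is a flat steel bar 36 mm wide, from 36.5 mm in front (-x) of this point, its free end, to the back stop, an upright face 42.5 mm behind it (+x), 36 mm wide, 13 mm high. Home, the plate overhangs both sides and the front end.
- thimble (a point): Centre of the knurled dark ratchet thimble on top: upright, 23 mm wide, 36 mm high, 153 mm above the bench, on the spindle axis; turns on the spot. Under it, from 19 mm below this point, the graduated drum, 30 mm wide. Clockwise from above lowers the spindle 1.9 mm per rad (drum friction 0.035 N m); when it bears on the plate with 16 N the thimble slips, at 0.065 N m. Turned back it loosens; let go, it stays.
- ratchet (a joint): Angle by which the thimble has slipped on the drum, rad: 0 at the start, unchanged while both turn together, grows as it slips clockwise; one click is 0.26 rad. Seen from above it is the angle between the red line on the thimble's top and the red line on the drum's rim, which are in line at 0.
- plate_center (a point): Centre of the loose clear acrylic plate, 50 x 85 x 6 mm, 50 g, lying flat on the bench (centre 3 mm up); its y axis runs along its 85 mm length, its x axis across its 50 mm width. Its length points roughly away from the robot. A tall stereo microscope stands close on its right, its eyepieces towards the robot: come in from the left or with the arm drawn back.
- pin_pot: open white pot of insect pins, 46 mm wide, 41 mm high, on the left; must stay where it is
- vial_tall: screw-cap vial, 28 mm wide, 75 mm high; must stay where it is
- vial_short: screw-cap vial, 34 mm wide, 60 mm high; must stay where it is
- tweezers: steel tweezers, 101 mm long, lying behind the plate; must stay where it is
- pen: black pen, 144 mm long, lying along the front edge; must stay where it is
- cap: pink screw cap, 31 mm wide, 13 mm high, front left; must stay where it is
- wash_bottle: white squeeze bottle with blue cap, 110 mm long, lying behind the plate; must stay where it is
- eraser: eraser in a blue sleeve, 46 mm long, back left; must stay where it is
- reagent: dark little bottle, 26 mm wide, 46 mm high, back left; must stay where it is
Not all that is in view belongs to the job. Of the things that look like the part that bears plate_center, the larger one is meant.

How it is judged:
By the outcome, as a careful person would: the job done as asked, in the order asked, and still so for the second after the job is handed in, with the robot touching nothing.
It also fails if it takes over 72 s, if anything falls off the work surface, if the arm or the gripper's body presses on something with over 40 N, if the wrist force passes 120 N, or if a joint passes its speed limit or range.

## Working session

There is one attempt and no reset: what is moved stays moved. The work goes in short steps, Python scripts to look and compute and a tool call to move; the robot and the scene stay as the last step left them, time stands still between calls to the robot, and variables do not carry over. Pictures are saved under pics/ and viewed, at most 10 in all, crops included, and the job is handed in when it is done.

Besides the shell and the picture viewer there is one more tool, called after "Emit:" as name(argument=value, ...) on one line, values as JSON. servo_tool: Moves the arm, as the interface text tells. Shift numbers are shares of 75 mm and turn numbers shares of 90 degrees, none past 1 either way. Its arguments: {"type":"object","properties":{"commands":{"type":"string"},"squeeze":{"type":"number"}},"required":["commands"]}

```bash
ls; mkdir -p pics
python3 - <<'E'
from rig import manip
import cv2,numpy as np
s=manip.observe();print({k:np.round(v,3).tolist() for k,v in s.items()}, manip.tcp_to_grasp)
for c in("side","top"):
    im=manip.get_image(c);cv2.imwrite(f"pics/{c}0.png",im[...,::-1])
    p=manip.camera_params(c);print(c,p)
    for q in("plate_center","thimble","micrometer","ratchet","pin_pot","vial_tall","vial_short","tweezers","wash_bottle"):
        print(q,[(np.round(d["centre"]).tolist(),round(d["confidence"],2)) for d in manip.search_frame(c,q)][:3])
print(manip.camera_params("wrist"))
E
```

```text
pics
{'time': 0.0, 'q': [1.468, 0.502, -0.427, 1.551, 0.221, 1.138, -0.21], 'joint_vel': [-0.0, 0.001, -0.001, 0.001, 0.002, -0.001, -0.001], 'joint_torque': [0.001, -56.951, -5.816, -28.094, 0.011, 0.012, -0.0], 'position': [232.204, -606.312, 209.943], 'orientation': [0.983, 0.182, -0.0, -0.001], 'contact_force': [-0.064, 0.188, 0.508], 'moment': [0.039, 0.015, 0.007], 'finger_force': 0.0, 'grip_width': 85.302} 18.700000000000003
side {'mtx': array([[390.9245469 ,   0.        , 315.09452572],
       [  0.        , 390.9245469 , 199.35427169],
       [  0.        ,   0.        ,   1.        ]]), 'view': array([[-1.36066076e-01, -9.90631397e-01, -1.16386745e-02,
         2.13011597e+02],
       [-5.75456126e-01,  8.85925212e-02, -8.13020057e-01,
         4.41241822e+02],
       [ 8.06434294e-01, -1.03926903e-01, -5.82119342e-01,
         5.77646851e+02],
       [ 0.00000000e+00,  0.00000000e+00,  0.00000000e+00,
         1.00000000e+00]])}
plate_center [([255.0, 400.0], 0.62)]
thimble [([203.0, 304.0], 0.48)]
micrometer [([240.0, 306.0], 0.74)]
ratchet [([200.0, 306.0], 0.43)]
pin_po
[... 777 characters left out ...]
0, 295.0], 0.81)]
ratchet []
pin_pot [([212.0, 226.0], 0.46)]
vial_tall []
vial_short [([237.0, 228.0], 0.53)]
tweezers [([226.0, 297.0], 0.51)]
wash_bottle [([201.0, 364.0], 0.86)]
{'mtx': array([[275.54781125,   0.        , 316.08898207],
       [  0.        , 275.54781125, 201.91814398],
       [  0.        ,   0.        ,   1.        ]]), 'T_tool_cam': array([[ 3.19650710e-04, -9.50982467e-01, -3.09244637e-01,
         7.96223746e+01],
       [ 9.99999791e-01,  1.30170585e-04,  6.33351964e-04,
        -9.69473036e-01],
       [-5.62052058e-04, -3.09244775e-01,  9.50982310e-01,
        -1.61263993e+02],
       [ 0.00000000e+00,  0.00000000e+00,  0.00000000e+00,
         1.00000000e+00]])}
```

Run:
```python
import cv2,numpy as np
t=cv2.imread("pics/top0.png")[120:320,180:440];s=cv2.imread("pics/side0.png")[150:330,170:470]
t=cv2.resize(t,(780,600),interpolation=cv2.INTER_CUBIC);cv2.imwrite("pics/topc.png",t)
cv2.imwrite("pics/sidec.png",cv2.resize(s,(800,480),interpolation=cv2.INTER_CUBIC))
```

```text
(no output)
```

View pics/topc.png

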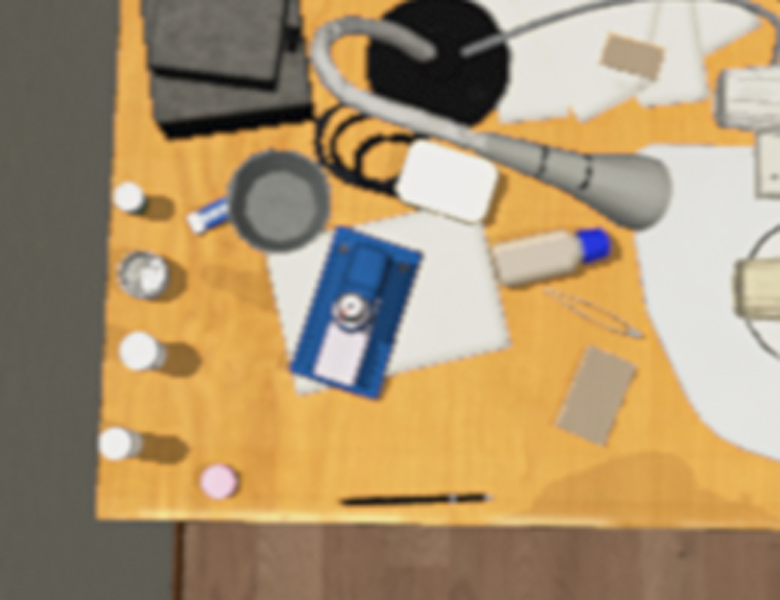

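View pics/sidec.png

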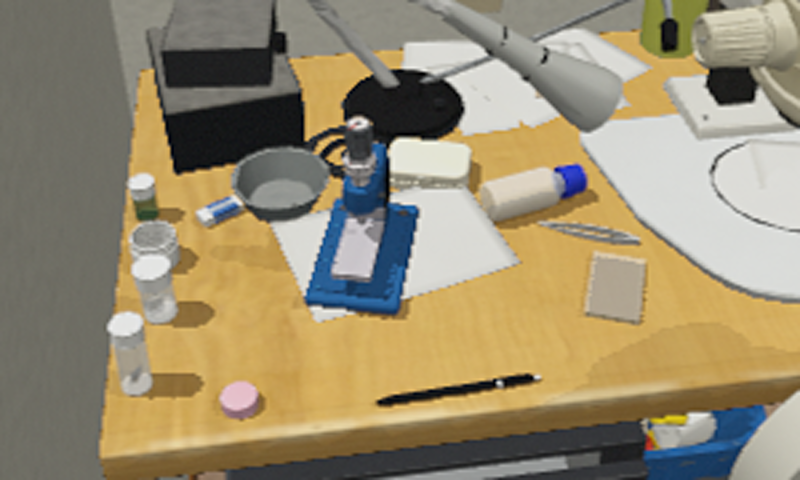

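The top crop shows the micrometer at about full-frame (297,223), the plate at (378,252), the smaller look-alike plate at (390,139), the tweezers and bottle behind the plate, and the microscope far right. The side crop shows the same layout, with the bare steel table facing the robot.

```bash
cat > h.py <<'E'
from rig import manip
import cv2,numpy as np
from scipy.spatial.transform import Rotation as R
def cam(n):
    p=manip.camera_params(n)
    if n!="wrist": return p["mtx"],np.linalg.inv(p["view"])
    s=manip.observe();T=np.eye(4);T[:3,:3]=R.from_quat(s["orientation"]).as_matrix();T[:3,3]=s["position"]
    return p["mtx"],T@p["T_tool_cam"]
def ray(K,C,uv,z):
    uv=np.atleast_2d(uv).astype(float);d=np.c_[uv,np.ones(len(uv))]@np.linalg.inv(K).T@C[:3,:3].T
    return C[:3,3]+d*((z-C[2,3])/d[:,2])[:,None]
def proj(K,C,P):
    P=np.atleast_2d(P);c=(P-C[:3,3])@C[:3,:3];return (c@K.T)[:,:2]/c[:,2:]
def rect(mask,K,C,z):
    c,_=cv2.findContours(mask.astype(np.uint8),cv2.RETR_EXTERNAL,cv2.CHAIN_APPROX_NONE);c=max(c,key=cv2.contourArea)[:,0]
    return cv2.minAreaRect(ray(K,C,c,z)[:,:2].astype(np.float32))
def st():
    s=manip.observe();print({k:np.round(s[k],3).tolist() for k in("time","q","position","orientation","contact_force","grip_width","finger_force")});return s
E
python3 - <<'E'
from h import *
for n in("top","side"):
    K,C=cam(n);im=manip.get_image(n);print(n,"cam",C[:3,3].round())
    for d in manip.outline_of(n,"plate_center"): print("plate",d["confidence"],rect(d["mask"],K,C,6 if n=="top" else 5))
    hsv=cv2.cvtColor(im,cv2.COLOR_RGB2HSV)
    m=cv2.inRange(hsv,(100,120,40),(125,255,255));w=np.zeros_like(m);w[185:260,270:325]=1;m*=w
    print("micro foot",rect(m,K,C,20))
    for d in manip.outline_of(n,"thimble"): 
        print("thimble",d["confidence"],d["centre"],ray(K,C,d["centre"][::-1],153))
    for q,z in(("pin_pot",20),("vial_short",40),("vial_tall",50),("tweezers",3),("wash_bottle",20),("pen",4),("cap",10)):
        r=manip.search_frame(n,q)
        if r: print(q,r[0]["confidence"],ray(K,C,r[0]["centre"][::-1],z).round())
# micro model: top points
K,C=cam("top");print("red cap top (297.5,222.5) z171",ray(K,C,(297.,222.5),171))
E
```

```text
top cam [ 456.  145. 1316.]
plate 0.78 ((498.53887939453125, -69.02326965332031), (48.912967681884766, 83.23226928710938), 65.73503112792969)
plate 0.5 ((831.7042846679688, -105.23583984375), (63.113494873046875, 37.57117462158203), 75.88385009765625)
micro foot ((571.69970703125, 158.584716796875), (83.09970092773438, 142.72357177734375), 73.06358337402344)
thimble 0.53 [267.4, 221.1] [[446.10308013 348.88971931 153.        ]]
thimble 0.45 [222.3, 294.1] [[562.93960684 168.49326707 153.        ]]
pin_pot 0.79 [[604. 365.  20.]]
vial_short 0.66 [[528. 356.  40.]]
vial_tall 0.54 [[441. 365.  50.]]
wash_bottle 0.85 [[640. -23.  20.]]
pen 0.43 [[573. 163.   4.]]
cap 0.49 [[414. 289.  10.]]
side cam [-183.  232.  697.]
plate 0.77 ((496.469970703125, -70.42162322998047), (48.57051086425781, 90.2525634765625), 65.10899353027344)
micro foot ((619.8553466796875, 143.32948303222656), (86.32012176513672, 239.6254119873047), 73.09123229980469)
thimble 0.62 [203.0, 304.7] [[560.42872905 161.04765124 153.        ]]
thimble 0.34 [221.7, 371.8] [[468.24856656  22.42055238 153.        ]]
thimble 0.29 [257.5, 227.2] [[401.18950959 334.55358526 153.        ]]
pin_pot 0.61 [[611. 364.  20.]]
vial_short 0.71 [[525. 351.  40.]]
vial_tall 0.96 [[434. 370.  50.]]
tweezers 0.55 [[583. -70.   3.]]
wash_bottle 0.58 [[640. -23.  20.]]
pen 0.17 [[627. 368.   4.]]
cap 0.68 [[769. 143.  10.]]
red cap top (297.5,222.5) z171 [[560.91692219 160.83367121 171.        ]]
```

View pics/side0.png

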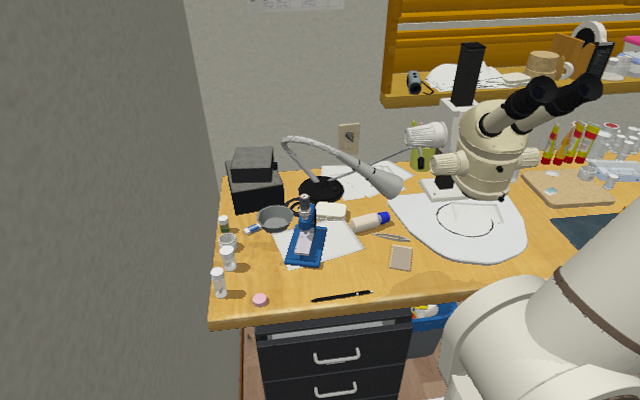

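```bash
cat >> h.py <<'E'
def go(pos,yaw,tilt=0,s=None):
    """delta to a target: tool x at yaw (deg) horizontally, tool leaning back by tilt (deg about tool y); prints tool-frame units"""
    s=s or manip.observe();R0=R.from_quat(s["orientation"])
    Rt=R.from_euler("z",yaw,degrees=True)*R.from_euler("x",180,degrees=True)*R.from_euler("y",tilt,degrees=True)
    rv=(R0.inv()*Rt).as_rotvec()/(np.pi/2);d=np.array(pos)-s["position"]
    print("rot units",rv.round(3),"shift in old frame",(R0.inv().apply(d)/75).round(3),"in new frame",(Rt.inv().apply(d)/75).round(3),"mm",d.round(1))
E
python3 - <<'E'
from h import *
s=st()
K,C=cam("side")
for z in(150,250,350,450): print(z,ray(K,C,[(540,90),(600,70),(490,190),(395,180)],z)[:,:2].round().tolist())
K,C=cam("top")
cv2.imwrite("pics/top1.png",manip.get_image("top")[...,::-1])
go((320,-310,260),-24.3); go((380,-20,230),-24.3)
go((498,-69.5,230),-24.3,0)
E
```

```text
{'time': 2.0, 'q': [1.468, 0.501, -0.427, 1.55, 0.221, 1.138, -0.21], 'position': [232.534, -606.942, 210.985], 'orientation': [0.983, 0.182, 0.0, -0.0], 'contact_force': [-0.227, -0.157, 0.201], 'grip_width': 85.522, 'finger_force': 0.0}
150 [[1164.0, -826.0], [1345.0, -1224.0], [549.0, -298.0], [629.0, -81.0]]
250 [[918.0, -633.0], [1066.0, -958.0], [415.0, -201.0], [481.0, -24.0]]
350 [[672.0, -440.0], [787.0, -692.0], [282.0, -104.0], [332.0, 34.0]]
450 [[426.0, -246.0], [508.0, -426.0], [148.0, -7.0], [184.0, 91.0]]
rot units [-0.    -0.     0.503] shift in old frame [ 2.506 -3.28  -0.653] in new frame [-0.566 -4.089 -0.654] mm [ 87.5 297.   49. ]
rot units [-0.    -0.     0.503] shift in old frame [ 4.636 -6.605 -0.253] in new frame [-1.428 -7.942 -0.254] mm [147.5 587.   19. ]
rot units [-0.    -0.     0.503] shift in old frame [ 5.869 -5.426 -0.253] in new frame [ 0.277 -7.988 -0.254] mm [265.5 537.5  19. ]
```

View pics/top1.png

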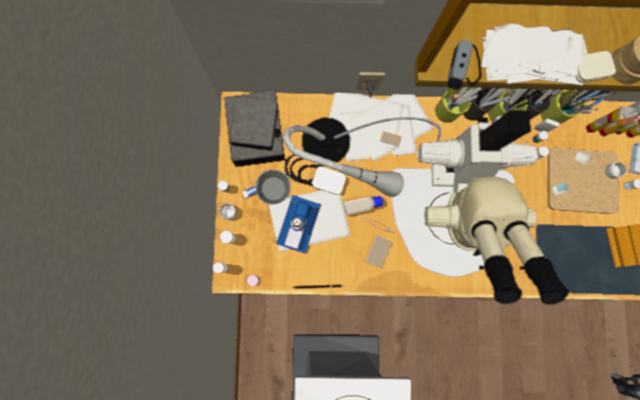

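Emit:
servo_tool(commands="0.2 -0.6 0 0 0 0 1;0.2 -0.6 0 0 0 0 1;0.2 -0.6 0 0 0 0 1;0.2 -0.6 0 0 0 0 1;0.2 -0.6 0 0 0 0 1;0.49 -0.29 0 0 0 0 1;0.49 -0.29 0 0 0 0 1;0.49 -0.29 0 0 0 0 1;0 0 0 0 0 0 1", squeeze=40)

```text
time: 2.95
position: [305.1, -265.5, 211.7]
orientation: [0.983, 0.186, 0.001, 0.0]
contact_force: [-0.4, -0.8, 0.2]
grip_width: 85.6
finger_force: 0.0
```

Emit:
servo_tool(commands="0.49 -0.4 0 0 0 0 1;0.49 -0.4 0 0 0 0 1;0.49 -0.4 0 0 0 0 1;0.49 -0.4 0 0 0 0 1;0 0 0 0 0 0.084 1;0 0 0 0 0 0.084 1;0 0 0 0 0 0.084 1;0 0 0 0 0 0.084 1;0 0 0 0 0 0.084 1;0 0 0 0 0 0.083 1;0 0 0 0 0 0 1")

```text
time: 4.05
position: [396.1, -105.6, 211.1]
orientation: [0.977, -0.211, 0.0, 0.0]
contact_force: [-0.3, -0.5, -0.0]
grip_width: 85.1
finger_force: 0.0
```

Run:
```python
from h import *
st();K,C=cam("wrist");im=manip.get_image("wrist");cv2.imwrite("pics/w0.png",im[...,::-1])
for d in manip.outline_of("wrist","plate_center"): print("plate",d["confidence"],d["centre"],rect(d["mask"],K,C,5))
for d in manip.outline_of("wrist","thimble"): print("th",d["confidence"],d["centre"],ray(K,C,d["centre"][::-1],160))
go((498.,-69.5,60),-24.3,0)
```

```text
{'time': 4.05, 'q': [0.993, 0.077, -0.822, 2.103, 0.068, 0.987, -1.862], 'position': [396.058, -105.554, 211.139], 'orientation': [0.977, -0.211, 0.0, 0.0], 'contact_force': [-0.277, -0.475, -0.037], 'grip_width': 85.089, 'finger_force': 0.0}
plate 0.74 [111.8, 259.9] ((499.3057861328125, -70.52047729492188), (50.66710662841797, 84.6688461303711), 67.29736328125)
rot units [ 0.    -0.     0.002] shift in old frame [ 1.045 -0.992  2.015] in new frame [ 1.043 -0.994  2.015] mm [ 102.    35.8 -151.1]
```

View pics/w0.png

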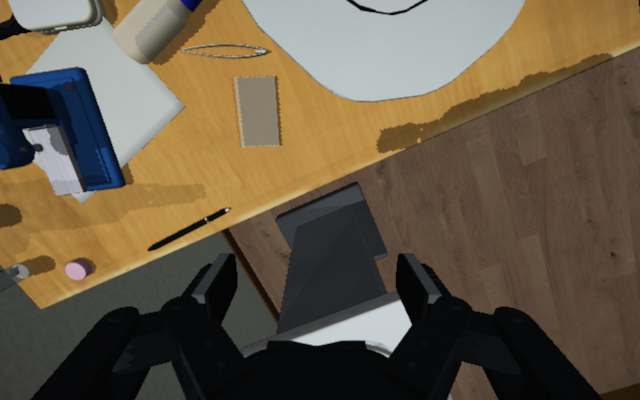

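The wrist view shows the plate at pixel (260,112), which agrees with the overhead fix, and its surroundings are free. Now I'll tilt and descend.

Emit:
servo_tool(commands="0 0 0 0 0.074 0 0.45;0 0 0 0 0.074 0 0.45;0 0 0 0 0.074 0 0.45;0 0 0 0 0 0 0.45")

```text
time: 4.6
position: [391.2, -104.9, 208.9]
orientation: [0.963, -0.206, 0.168, 0.039]
contact_force: [-0.8, -0.7, -0.2]
grip_width: 62.3
finger_force: 0.0
```

Run:
```python
from h import *
st();go((477,-60.4,40),-23.7,20)
```

```text
{'time': 4.6, 'q': [0.999, -0.254, -0.776, 2.382, -0.174, 0.608, -1.658], 'position': [391.236, -104.935, 208.861], 'orientation': [0.963, -0.206, 0.168, 0.039], 'contact_force': [-0.751, -0.697, -0.222], 'grip_width': 62.341, 'finger_force': 0.0}
rot units [ 0.005  0.001 -0.005] shift in old frame [-0.013 -1.024  2.384] in new frame [-0.01  -1.003  2.392] mm [  85.8   44.5 -168.9]
```

Emit:
servo_tool(commands="0 -0.4 0.2 0.005 0 -0.005 0.45;0 -0.4 0.2 0 0 0 0.45;0 -0.2 0.4 0 0 0 0.45;0 0 0.5 0 0 0 0.45;0 0 0.5 0 0 0 0.45;0 0 0.5 0 0 0 0.45;0 0 0 0 0 0 0.45;0 0 0 0 0 0 0.45")

```text
time: 5.4
position: [447.6, -59.5, 124.7]
orientation: [0.964, -0.206, 0.163, 0.032]
contact_force: [-0.9, 0.3, -0.8]
grip_width: 61.9
finger_force: 0.0
```

Run:
```python
from h import *
st();K,C=cam("wrist");im=manip.get_image("wrist");cv2.imwrite("pics/w1.png",im[...,::-1])
for d in manip.outline_of("wrist","plate_center"): print("plate",d["confidence"],d["centre"],rect(d["mask"],K,C,5))
go((477,-60.4,8),-23.7,20)
```

```text
{'time': 5.4, 'q': [0.606, 0.114, -0.677, 2.373, 0.541, 0.432, -2.515], 'position': [447.571, -59.546, 124.691], 'orientation': [0.964, -0.206, 0.163, 0.032], 'contact_force': [-0.902, 0.327, -0.833], 'grip_width': 61.907, 'finger_force': 0.0}
plate 0.56 [180.0, 308.0] ((499.4349365234375, -69.73928833007812), (49.82855987548828, 84.70732879638672), 67.28888702392578)
rot units [-0.002  0.009 -0.007] shift in old frame [-0.177 -0.154  1.597] in new frame [-0.197 -0.16   1.594] mm [ 2.950e+01  1.000e-01 -1.174e+02]
```

View pics/w1.png

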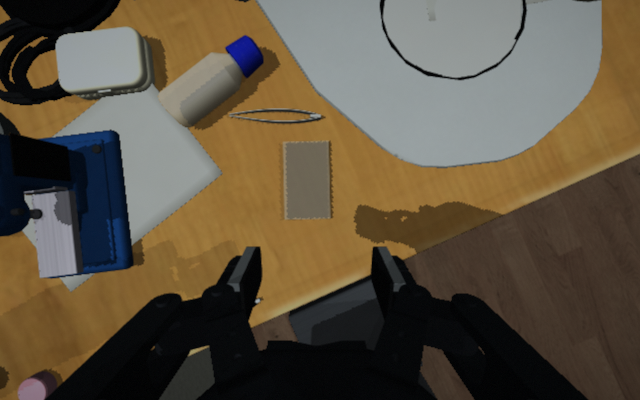

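The tilt runs joints 6 and 7 near their limits, so I'll stand the tool upright, turn it by half about z and use a smaller lean.

Emit:
servo_tool(commands="0 0 0 0 -0.07 0 0.45;0 0 0 0 -0.07 0 0.45;0 0 0 0 -0.073 0 0.45;0 0 0 0 0 -0.095 0.45;0 0 0 0 0 -0.095 0.45;0 0 0 0 0 -0.095 0.45;0 0 0 0 0 -0.095 0.45;0 0 0 0 0 -0.095 0.45;0 0 0 0 0 -0.095 0.45;0 0 0 0 0 -0.095 0.45;0 0 0 0 0 -0.095 0.45;0 0 0 0 0 -0.095 0.45;0 0 0 0 0 -0.095 0.45;0 0 0 0 0 -0.095 0.45;0 0 0 0 0 -0.095 0.45;0 0 0 0 0 0 0.45")

```text
time: 7.1
position: [447.2, -62.4, 126.0]
orientation: [0.776, 0.631, 0.004, -0.001]
contact_force: [1.0, -0.7, -0.0]
grip_width: 61.8
finger_force: 0.0
```

Emit:
servo_tool(commands="0 0 0 0 0 -0.095 0.45;0 0 0 0 0 -0.095 0.45;0 0 0 0 0 -0.095 0.45;0 0 0 0 0 -0.095 0.45;0 0 0 0 0 -0.095 0.45;0 0 0 0 0 -0.095 0.45;0 0 0 0 0 -0.095 0.45;0 0 0 0 0 -0.095 0.45;0 0 0 0 0 -0.095 0.45;0 0 0 0 0 0 0.45")

```text
time: 8.1
position: [446.9, -61.9, 125.5]
orientation: [0.217, 0.976, 0.004, 0.001]
contact_force: [0.6, 0.6, -0.5]
grip_width: 62.0
finger_force: 0.0
```

Run:
```python
from h import *
st();go((469,-56.5,60),156.8,0);go((469,-56.5,40),156.8,-14)
```

```text
{'time': 8.1, 'q': [1.169, 0.682, -1.399, 2.095, 0.785, 1.061, 0.502], 'position': [446.943, -61.948, 125.48], 'orientation': [0.217, 0.976, 0.004, 0.001], 'contact_force': [0.57, 0.597, -0.532], 'grip_width': 62.044, 'finger_force': 0.0}
rot units [ 0.005  0.001 -0.02 ] shift in old frame [-0.235  0.184  0.875] in new frame [-0.242  0.183  0.873] mm [ 22.1   5.4 -65.5]
rot units [ 0.002 -0.155 -0.021] shift in old frame [-0.235  0.182  1.141] in new frame [0.041 0.183 1.164] mm [ 22.1   5.4 -85.5]
```

Emit:
servo_tool(commands="-0.24 0.18 0.3 0.005 0 -0.02 0.45;0 0 0.4 0 0 0 0.45;0 0 0.1 0 -0.08 0 0.45;0 0 0 0 -0.077 0 0.45;0 0 0 0 0 0 0.45;0 0 0 0 0 0 0.45")

```text
time: 8.7
position: [468.4, -57.3, 65.5]
orientation: [0.199, 0.972, -0.026, 0.121]
contact_force: [1.0, -0.2, 0.0]
grip_width: 62.1
finger_force: 0.0
```

Run:
```python
from h import *
st();go((469,-57.,10),157,-14)
```

```text
{'time': 8.7, 'q': [1.004, 0.592, -1.211, 2.289, 1.156, 0.74, 0.146], 'position': [468.447, -57.309, 65.522], 'orientation': [0.199, 0.972, -0.026, 0.121], 'contact_force': [0.962, -0.21, 0.006], 'grip_width': 62.078, 'finger_force': 0.0}
rot units [-0.003  0.002 -0.002] shift in old frame [0.176 0.009 0.719] in new frame [0.174 0.007 0.72 ] mm [  0.6   0.3 -55.5]
```

Emit:
servo_tool(commands="0.08 0 0.32 0 0 0 0.45;0.06 0 0.25 0 0 0 0.45;0.02 0 0.08 0 0 0 0.45;0 0 0 0 0 0 0.45;0 0 0 0 0 0 0.45")

```text
time: 9.2
position: [470.0, -56.6, 15.2]
orientation: [0.198, 0.972, -0.025, 0.121]
contact_force: [-0.0, -0.5, 0.7]
grip_width: 62.0
finger_force: 0.0
```

Emit:
servo_tool(commands="0.006 0 0.026 0 0 0 0.45;0 0 0 0 0 0 0.45")

```text
time: 9.4
position: [469.3, -56.8, 12.9]
orientation: [0.198, 0.972, -0.026, 0.121]
contact_force: [0.3, 0.6, 0.6]
grip_width: 61.8
finger_force: 0.0
```

Emit:
servo_tool(commands="0.006 0 0.026 0 0 0 0.4;0 0 0 0 0 0 0.4")

```text
time: 9.6
position: [468.9, -56.8, 10.5]
orientation: [0.197, 0.973, -0.026, 0.12]
contact_force: [-0.5, -0.5, -0.4]
grip_width: 59.3
finger_force: 0.0
```

Emit:
servo_tool(commands="0.006 0 0.026 0 0 0 0.35;0.006 0 0.026 0 0 0 0.35;0 0 0 0 0 0 0.35")

```text
time: 9.9
position: [468.7, -56.6, 6.1]
orientation: [0.197, 0.973, -0.026, 0.12]
contact_force: [-0.3, 1.2, -0.1]
grip_width: 57.7
finger_force: 0.0
```

Emit:
servo_tool(commands="0.006 0 0.026 0 0 0 0.3;0 0 0 0 0 0 0.3")

```text
time: 10.1
position: [468.8, -56.6, 4.2]
orientation: [0.197, 0.973, -0.026, 0.12]
contact_force: [0.3, 0.8, -0.0]
grip_width: 55.5
finger_force: 0.0
```

Emit:
servo_tool(commands="0.004 0 0.018 0 0 0 0.3;0 0 0 0 0 0 0.3")

```text
time: 10.3
position: [469.0, -56.6, 2.9]
orientation: [0.197, 0.973, -0.026, 0.12]
contact_force: [-0.2, 0.6, 0.1]
grip_width: 55.3
finger_force: 0.0
```

Emit:
servo_tool(commands="0.004 0 0.018 0 0 0 0.3;0 0 0 0 0 0 0.3")

```text
time: 10.5
position: [469.0, -56.7, 1.6]
orientation: [0.197, 0.973, -0.026, 0.12]
contact_force: [-0.1, -0.1, 0.7]
grip_width: 55.8
finger_force: 0.0
```

Emit:
servo_tool(commands="0.004 0 0.018 0 0 0 0.3;0 0 0 0 0 0 0.3")

```text
time: 10.7
position: [469.0, -56.7, 0.2]
orientation: [0.197, 0.973, -0.026, 0.12]
contact_force: [-0.8, 0.2, -0.2]
grip_width: 55.2
finger_force: 0.0
```

Emit:
servo_tool(commands="0.003 0 0.014 0 0 0 0.3;0 0 0 0 0 0 0.3")

```text
time: 10.9
position: [469.1, -56.7, -0.9]
orientation: [0.197, 0.973, -0.026, 0.12]
contact_force: [-0.8, 0.4, -0.4]
grip_width: 55.3
finger_force: 0.0
```

Emit:
servo_tool(commands="0 0 0 0 0 0 0;0 0 0 0 0 0 0;0 0 0 0 0 0 0;0 0 0 0 0 0 0")

```text
time: 11.3
position: [469.2, -56.7, -0.7]
orientation: [0.197, 0.973, -0.026, 0.12]
contact_force: [-0.3, -0.0, -0.1]
grip_width: 42.6
finger_force: 0.0
```

Run:
```python
from h import *
st();a=manip.get_image("side")[215:300,350:470];b=manip.get_image("wrist")
a=cv2.resize(a,(560,400),interpolation=cv2.INTER_CUBIC)
b=b[:,120:520][:, :];b=cv2.resize(b[:, 80:320],(240,400))
cv2.imwrite("pics/x2.png",np.hstack([a,b])[...,::-1])
```

```text
{'time': 11.3, 'q': [0.856, 0.705, -1.029, 2.31, 1.41, 0.689, -0.068], 'position': [469.169, -56.725, -0.733], 'orientation': [0.197, 0.973, -0.026, 0.12], 'contact_force': [-0.295, -0.009, -0.083], 'grip_width': 42.612, 'finger_force': 0.0}
```

View pics/x2.png

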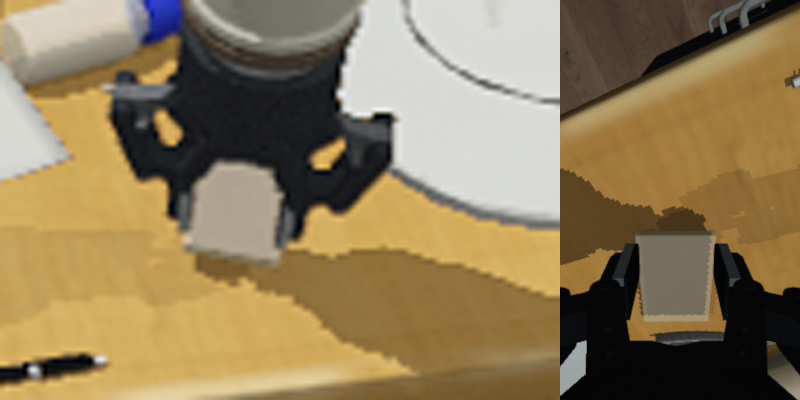

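The plate sits between the fingers, but the tips are still above it: geometry from the wrist view puts the tips about 25 mm short of the nominal TCP at this opening. I'll reopen and go down until contact.

Emit:
servo_tool(commands="0 0 0 0 0 0 0.35;0 0 0 0 0 0 0.35;0 0 0 0 0 0 0.35;0.012 0 0.052 0 0 0 0.35;0 0 0 0 0 0 0.35")

```text
time: 11.9
position: [468.9, -56.8, -5.2]
orientation: [0.197, 0.973, -0.026, 0.12]
contact_force: [-0.4, -0.2, 0.4]
grip_width: 58.1
finger_force: 0.0
```

Emit:
servo_tool(commands="0.009 0 0.039 0 0 0 0.35;0 0 0 0 0 0 0.35")

```text
time: 12.1
position: [469.0, -56.7, -8.2]
orientation: [0.197, 0.973, -0.026, 0.12]
contact_force: [-0.5, 0.9, 0.3]
grip_width: 58.0
finger_force: 0.0
```

Emit:
servo_tool(commands="0.006 0 0.026 0 0 0 0.35;0 0 0 0 0 0 0.35")

```text
time: 12.3
position: [469.2, -56.8, -10.0]
orientation: [0.197, 0.973, -0.026, 0.12]
contact_force: [-0.3, 0.1, 0.1]
grip_width: 57.4
finger_force: 0.0
```

Emit:
servo_tool(commands="0.006 0 0.026 0 0 0 0.35;0 0 0 0 0 0 0.35")

```text
time: 12.5
position: [469.2, -56.8, -12.0]
orientation: [0.197, 0.973, -0.026, 0.12]
contact_force: [-0.6, 0.2, -0.2]
grip_width: 57.7
finger_force: 0.0
```

Emit:
servo_tool(commands="0.006 0 0.026 0 0 0 0.32;0 0 0 0 0 0 0.32")

```text
time: 12.7
position: [469.2, -56.9, -14.0]
orientation: [0.197, 0.973, -0.026, 0.12]
contact_force: [-0.6, 0.3, 0.3]
grip_width: 56.4
finger_force: 0.0
```

Emit:
servo_tool(commands="0.005 0 0.02 0 0 0 0.3;0 0 0 0 0 0 0.3")

```text
time: 12.9
position: [469.3, -56.9, -15.5]
orientation: [0.197, 0.973, -0.026, 0.12]
contact_force: [0.5, -0.4, 1.5]
grip_width: 55.4
finger_force: 0.0
```

Run:
```python
from h import *
s=st();b=manip.get_image("wrist");K,C=cam("wrist")
for d in manip.outline_of("wrist","plate_center"): print("plate",d["confidence"],d["centre"],rect(d["mask"],K,C,5))
a=cv2.resize(manip.get_image("side")[215:290,360:460],(533,400),interpolation=cv2.INTER_CUBIC)
cv2.imwrite("pics/x3.png",np.hstack([a,b[200:360,230:430].repeat(2,0).repeat(2,1)[:,:]] if 0 else [a,cv2.resize(b[200:400,260:390],(260,400))])[...,::-1])
```

```text
{'time': 12.9, 'q': [0.831, 0.736, -0.996, 2.312, 1.47, 0.686, -0.117], 'position': [469.286, -56.873, -15.459], 'orientation': [0.197, 0.973, -0.026, 0.12], 'contact_force': [0.485, -0.442, 1.474], 'grip_width': 55.428, 'finger_force': 0.0}
plate 0.9 [290.7, 314.8] ((496.0739440917969, -66.89176940917969), (50.084678649902344, 88.12715148925781), 67.22257232666016)
```

View pics/x3.png

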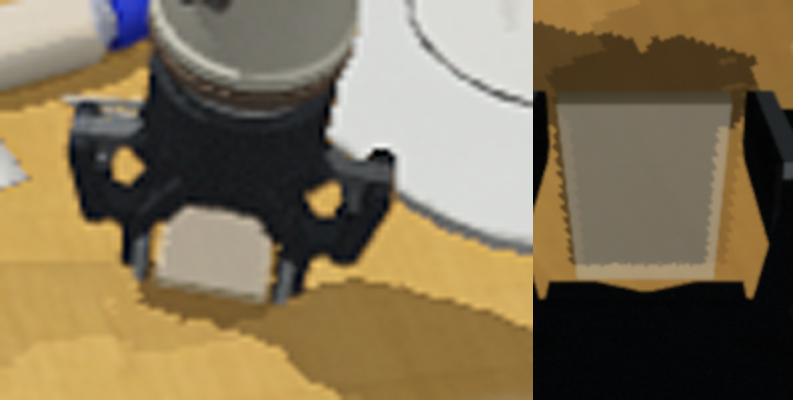

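Side and wrist views show the fingertips at bench level on both sides of the plate's near end. Closing.

Emit:
servo_tool(commands="-0.005 0 -0.02 0 0 0 0.3;0 0 0 0 0 0 -0.2;0 0 0 0 0 0 -0.2;0 0 0 0 0 0 -0.2;0 0 0 0 0 0 -0.2", squeeze=40)

```text
time: 13.55
position: [469.7, -56.3, -13.4]
orientation: [0.197, 0.973, -0.025, 0.121]
contact_force: [-0.6, 1.4, 4.0]
grip_width: 33.8
finger_force: 2.6
```

Run:
```python
from h import *
s=st();b=manip.get_image("wrist");K,C=cam("wrist")
for d in manip.outline_of("wrist","plate_center"): print("plate",d["confidence"],d["centre"],rect(d["mask"],K,C,5))
K,C=cam("side");a=manip.get_image("side")
for d in manip.outline_of("side","plate_center"): print("plate",d["confidence"],d["centre"],rect(d["mask"],K,C,5))
a=cv2.resize(a[215:290,360:460],(400,300),interpolation=cv2.INTER_CUBIC)
cv2.imwrite("pics/x4.png",np.hstack([a,cv2.resize(b[200:350,215:415],(400,300))])[...,::-1])
```

```text
{'time': 13.55, 'q': [0.834, 0.732, -1.0, 2.312, 1.463, 0.686, -0.112], 'position': [469.69, -56.341, -13.375], 'orientation': [0.197, 0.973, -0.025, 0.121], 'contact_force': [-0.606, 1.385, 4.031], 'grip_width': 33.767, 'finger_force': 2.633}
plate 0.75 [293.6, 316.2] ((496.393798828125, -67.0794906616211), (49.666805267333984, 89.54383087158203), 67.01297760009766)
plate 0.66 [262.2, 399.8] ((482.98431396484375, -63.89593505859375), (36.252357482910156, 63.639286041259766), 63.68294906616211)
```

View pics/x4.png

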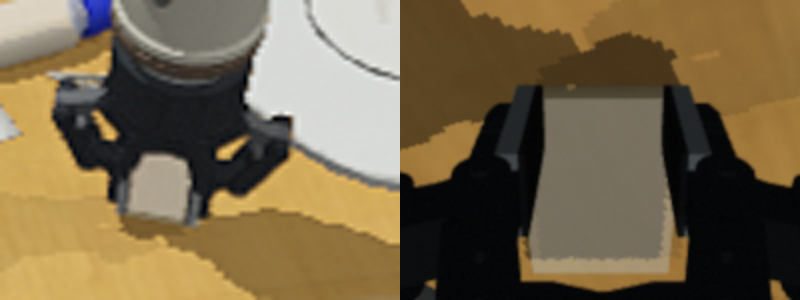

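The fingers have closed over the top of the plate, resting on it with 4 N. I'll lift slightly, reopen and go lower.

Emit:
servo_tool(commands="-0.012 0 -0.052 0 0 0 -0.2;0 0 0 0 0 0 0.4;0 0 0 0 0 0 0.4;0 0 0 0 0 0 0.4;0 0 0 0 0 0 0.4;0.019 0 0.078 0 0 0 0.4;0.003 0 0.013 0 0 0 0.35;0 0 0 0 0 0 0.32")

```text
time: 14.55
position: [469.0, -56.7, -17.3]
orientation: [0.197, 0.973, -0.025, 0.12]
contact_force: [0.0, -0.4, 0.3]
grip_width: 56.5
finger_force: 0.0
```

Emit:
servo_tool(commands="0.005 0 0.02 0 0 0 0.3;0 0 0 0 0 0 0.3")

```text
time: 14.75
position: [469.2, -56.8, -18.5]
orientation: [0.197, 0.973, -0.026, 0.12]
contact_force: [-0.2, 0.3, -0.5]
grip_width: 55.6
finger_force: 0.0
```

Emit:
servo_tool(commands="0.004 0 0.018 0 0 0 0.3;0 0 0 0 0 0 0.3")

```text
time: 14.95
position: [469.3, -56.9, -19.8]
orientation: [0.197, 0.973, -0.026, 0.12]
contact_force: [-0.3, 0.4, 0.3]
grip_width: 55.5
finger_force: 0.0
```

Emit:
servo_tool(commands="0.003 0 0.014 0 0 0 0.3;0 0 0 0 0 0 0.3")

```text
time: 15.15
position: [469.4, -56.9, -20.9]
orientation: [0.197, 0.973, -0.026, 0.12]
contact_force: [0.0, -0.2, 0.3]
grip_width: 55.6
finger_force: 0.0
```

Emit:
servo_tool(commands="0.003 0 0.014 0 0 0 0.3;0 0 0 0 0 0 0.3")

```text
time: 15.35
position: [469.6, -56.9, -21.7]
orientation: [0.197, 0.973, -0.026, 0.121]
contact_force: [0.0, 0.2, 3.8]
grip_width: 55.4
finger_force: 1.5
```

Emit:
servo_tool(commands="0.003 0 0.014 0 0 0 0.27;0 0 0 0 0 0 0.27")

```text
time: 15.55
position: [469.9, -56.5, -21.9]
orientation: [0.197, 0.973, -0.026, 0.121]
contact_force: [-5.2, 0.7, 17.4]
grip_width: 54.0
finger_force: 8.8
```

Emit:
servo_tool(commands="0.003 0 0.014 0 0 0 0.27;0 0 0 0 0 0 0.27")

```text
time: 15.75
position: [470.0, -56.5, -22.2]
orientation: [0.196, 0.973, -0.026, 0.122]
contact_force: [-11.1, -0.8, 33.5]
grip_width: 54.1
finger_force: 16.7
```

Emit:
servo_tool(commands="-0.012 0 -0.048 0 0 0 0.27;0 0 0 0 0 0 0.27;0 0 0 0 0 0 0;0 0 0 0 0 0 0;0 0 0 0 0 0 0", squeeze=40)

```text
time: 16.25
position: [469.7, -57.0, -19.8]
orientation: [0.197, 0.973, -0.026, 0.121]
contact_force: [-4.1, 0.2, 15.6]
grip_width: 47.7
finger_force: 38.6
```

Emit:
servo_tool(commands="-0.01 0 -0.04 0 0 0 0;-0.03 0 -0.13 0 0 0 0;-0.06 0 -0.25 0 0 0 0;0 0 0 0 0 0 0;0 0 0 0 0 0 0")

```text
time: 16.75
position: [469.2, -57.2, 11.9]
orientation: [0.198, 0.972, -0.026, 0.121]
contact_force: [-0.6, 0.7, -1.0]
grip_width: 47.2
finger_force: 41.3
```

```bash
cat >> h.py <<'E'
def plate_tool():
    "plate outline back-projected onto the tool plane perpendicular to world z at grip height, in tool-aligned axes"
    s=st();K,C=cam("wrist");manip.get_image("wrist");zt=s["position"][2]+20.5
    out=[]
    for d in manip.outline_of("wrist","plate_center"): print("plate",round(d["confidence"],2),d["centre"],rect(d["mask"],K,C,zt+3))
E
python3 - <<'E'
from h import *
plate_tool()
for n in("side","top"):
    manip.get_image(n);K,C=cam(n)
    for d in manip.outline_of(n,"plate_center"): print(n,round(d["confidence"],2),d["centre"],rect(d["mask"],K,C,38))
E
```

```text
{'time': 16.75, 'q': [0.878, 0.677, -1.054, 2.308, 1.357, 0.69, -0.024], 'position': [469.235, -57.159, 11.918], 'orientation': [0.198, 0.972, -0.026, 0.121], 'contact_force': [-0.576, 0.681, -0.963], 'grip_width': 47.238, 'finger_force': 41.254}
plate 0.95 [295.4, 318.2] ((496.20086669921875, -67.43982696533203), (50.89632797241211, 89.79576873779297), 67.32616424560547)
side 0.54 [253.3, 400.1] ((476.70751953125, -60.92281723022461), (47.1882438659668, 55.515724182128906), 70.9158706665039)
side 0.38 [240.9, 223.8] ((586.0999145507812, 357.14141845703125), (63.861175537109375, 44.47920227050781), 3.5008254051208496)
top 0.89 [251.0, 380.1] ((504.85845947265625, -70.94020080566406), (49.33055877685547, 76.08733367919922), 71.4627914428711)
top 0.5 [137.1, 390.5] ((822.3944702148438, -99.47589111328125), (62.22557830810547, 37.43647766113281), 74.83341979980469)
```

Emit:
servo_tool(commands="-0.12 0 -0.45 0 0 0 0;-0.12 0 -0.45 0 0 0 0;0 0 0 0 0 0 0")

```text
time: 17.35
position: [472.7, -56.8, 85.0]
orientation: [0.197, 0.972, -0.025, 0.123]
contact_force: [1.0, -0.4, 0.3]
grip_width: 47.7
finger_force: 41.6
```

Run:
```python
from h import *
st();go((452,194.7,80),163.1,-14)
```

```text
{'time': 17.35, 'q': [1.035, 0.549, -1.243, 2.273, 1.076, 0.74, 0.22], 'position': [472.717, -56.763, 85.04], 'orientation': [0.197, 0.972, -0.025, 0.123], 'contact_force': [1.008, -0.353, 0.316], 'grip_width': 47.735, 'finger_force': 41.631}
rot units [-0.017  0.005 -0.065] shift in old frame [ 1.529  2.98  -0.326] in new frame [ 1.218  3.128 -0.235] mm [-20.7 251.5  -5. ]
```

Emit:
servo_tool(commands="0.19 0.37 -0.04 0 0 0 0;0.19 0.37 -0.04 0 0 0 0;0.19 0.37 -0.04 0 0 0 0;0.19 0.37 -0.04 0 0 0 0;0.19 0.37 -0.04 0 0 0 0;0.19 0.37 -0.04 0 0 0 0;0.19 0.37 -0.04 0 0 0 0;0.19 0.37 -0.04 0 0 0 0;0 0 0 -0.017 0.005 -0.065 0;0 0 0 0 0 0 0;0 0 0 0 0 0 0")

```text
time: 18.45
position: [449.1, 191.7, 76.1]
orientation: [0.147, 0.982, -0.019, 0.117]
contact_force: [0.2, -0.3, -0.7]
grip_width: 47.4
finger_force: 41.6
```

Run:
```python
from h import *
s=st();K,C=cam("wrist");b=manip.get_image("wrist");plate=manip.outline_of("wrist","plate_center")
print([rect(d["mask"],K,C,s["position"][2]+23) for d in plate])
o=b.copy()
ax=np.array([562,161.3]);u=np.array([.957,-.291]);v=np.array([.291,.957])
def m(x,y,z): return [*(ax+u*x+v*y),z]
for P in([m(-59,-18,46),m(-59,18,46),m(20,18,46),m(20,-18,46)],[m(-65,-45,20),m(-65,45,20),m(85,45,20),m(85,-45,20)]):
    cv2.polylines(o,[proj(K,C,P).round().astype(int)],True,(255,255,0),1)
cv2.imwrite("pics/x5.png",cv2.resize(o[0:330,110:550],(800,600))[...,::-1])
go((469.2,189.5,60),163.1,-14)
```

```text
{'time': 18.45, 'q': [0.371, 0.623, -1.189, 2.193, 1.098, 0.9, -0.247], 'position': [449.068, 191.739, 76.057], 'orientation': [0.147, 0.982, -0.019, 0.117], 'contact_force': [0.195, -0.265, -0.698], 'grip_width': 47.431, 'finger_force': 41.621}
[((476.9233093261719, 184.3061065673828), (49.84229278564453, 87.61418914794922), 72.4874267578125)]
rot units [-0.002 -0.004 -0.002] shift in old frame [-0.199  0.052  0.274] in new frame [-0.197  0.051  0.275] mm [ 19.6  -2.  -16.4]
```

View pics/x5.png

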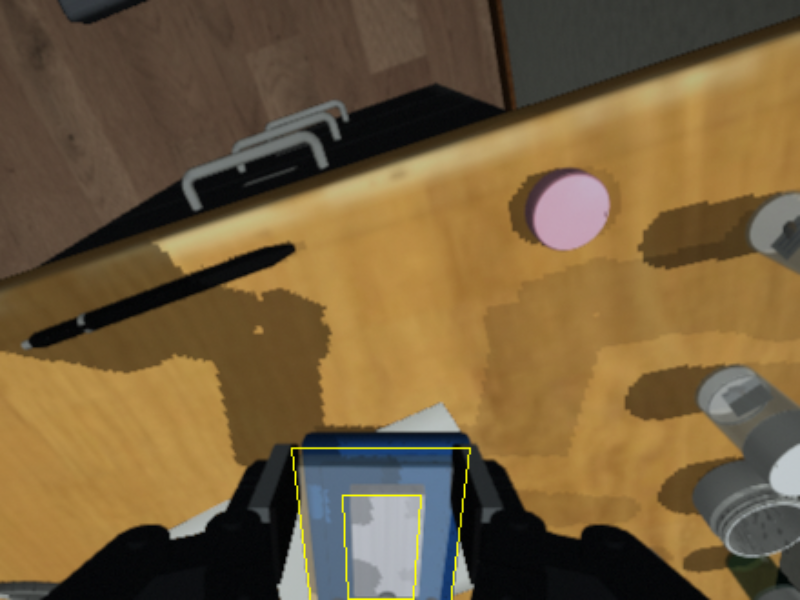

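The overlay matches the micrometer to about 2 mm: the table's near end is at (385,490), with the actual edges slightly right of and nearer than the model. I'll nudge the axis estimate and descend in front of the jaw.

Emit:
servo_tool(commands="-0.06 0.03 0.26 0 -0.007 0 0;-0.06 0.03 0.26 0 0 0 0;0 0 0 0 0 0 0;0 0 0 0 0 0 0")

```text
time: 18.95
position: [467.9, 191.2, 41.2]
orientation: [0.147, 0.981, -0.019, 0.123]
contact_force: [0.4, 0.2, -1.1]
grip_width: 47.2
finger_force: 41.6
```

Emit:
servo_tool(commands="0.013 0 0.052 0 0 0 0;0.013 0 0.052 0 0 0 0;0 0 0 0 0 0 0;0 0 0 0 0 0 0")

```text
time: 19.35
position: [468.1, 191.9, 33.3]
orientation: [0.146, 0.981, -0.019, 0.123]
contact_force: [0.3, -0.9, -0.3]
grip_width: 47.5
finger_force: 41.6
```

Run:
```python
from h import *
st();go((467.7,190.7,28),163.1,-14.2)
```

```text
{'time': 19.35, 'q': [0.291, 0.703, -1.076, 2.183, 1.233, 0.865, -0.33], 'position': [468.102, 191.87, 33.291], 'orientation': [0.146, 0.981, -0.019, 0.123], 'contact_force': [0.283, -0.911, -0.298], 'grip_width': 47.461, 'finger_force': 41.628}
rot units [-0.     0.001  0.   ] shift in old frame [ 0.018 -0.016  0.068] in new frame [ 0.018 -0.016  0.068] mm [-0.4 -1.2 -5.3]
```

Expected touch is at TCP z ≈ 26; now fine steps down.

Emit:
servo_tool(commands="0.013 -0.008 0.052 0 0 0 0;0 0 0 0 0 0 0;0 0 0 0 0 0 0")

```text
time: 19.65
position: [467.9, 191.2, 29.0]
orientation: [0.146, 0.981, -0.019, 0.123]
contact_force: [-0.4, 0.4, -0.5]
grip_width: 47.3
finger_force: 41.6
```

Emit:
servo_tool(commands="0.005 0 0.02 0 0 0 0;0 0 0 0 0 0 0")

```text
time: 19.85
position: [468.0, 191.3, 27.5]
orientation: [0.146, 0.981, -0.019, 0.123]
contact_force: [-0.3, 0.3, -0.3]
grip_width: 47.0
finger_force: 41.7
```

Emit:
servo_tool(commands="0.003 0 0.013 0 0 0 0;0 0 0 0 0 0 0")

```text
time: 20.05
position: [468.1, 191.3, 26.5]
orientation: [0.146, 0.981, -0.019, 0.123]
contact_force: [-0.5, -0.6, -0.6]
grip_width: 47.5
finger_force: 41.9
```

Emit:
servo_tool(commands="0.003 0 0.013 0 0 0 0;0 0 0 0 0 0 0")

```text
time: 20.25
position: [468.1, 191.3, 25.6]
orientation: [0.146, 0.981, -0.019, 0.123]
contact_force: [-0.4, -0.6, 0.5]
grip_width: 47.6
finger_force: 42.1
```

Emit:
servo_tool(commands="0.003 0 0.013 0 0 0 0;0 0 0 0 0 0 0")

```text
time: 20.45
position: [468.1, 191.3, 24.6]
orientation: [0.146, 0.981, -0.019, 0.123]
contact_force: [-0.3, -0.1, 0.9]
grip_width: 47.6
finger_force: 42.4
```

Emit:
servo_tool(commands="0.003 0 0.013 0 0 0 0;0 0 0 0 0 0 0")

```text
time: 20.65
position: [468.1, 191.4, 23.6]
orientation: [0.146, 0.981, -0.019, 0.123]
contact_force: [-0.3, -0.3, 1.6]
grip_width: 47.5
finger_force: 42.6
```

Emit:
servo_tool(commands="-0.045 0 0.011 0 0 0 0;-0.045 0 0.011 0 0 0 0;-0.045 0 0.011 0 0 0 0;-0.045 0 0.011 0 0 0 0;0 0 0 0 0 0 0;0 0 0 0 0 0 0")

```text
time: 21.25
position: [482.3, 187.0, 24.0]
orientation: [0.146, 0.981, -0.019, 0.124]
contact_force: [0.3, -0.8, 2.9]
grip_width: 47.5
finger_force: 42.8
```

Run:
```python
from h import *
s=st()
K,C=cam("wrist");b=manip.get_image("wrist")
for d in manip.outline_of("wrist","plate_center"): print("wrist",round(d["confidence"],2),rect(d["mask"],K,C,52))
for n in("top","side"):
    manip.get_image(n);K,C=cam(n)
    for d in manip.outline_of(n,"plate_center"): print(n,round(d["confidence"],2),d["centre"],rect(d["mask"],K,C,52))
```

```text
{'time': 21.25, 'q': [0.291, 0.728, -1.05, 2.164, 1.259, 0.859, -0.319], 'position': [482.293, 187.03, 24.019], 'orientation': [0.146, 0.981, -0.019, 0.124], 'contact_force': [0.257, -0.758, 2.861], 'grip_width': 47.527, 'finger_force': 42.82}
wrist 0.64 ((506.07989501953125, 181.48544311523438), (50.155975341796875, 87.0055923461914), 72.06920623779297)
wrist 0.28 ((389.2549133300781, 139.1896209716797), (6.868385314941406, 99.67557525634766), 3.005556106567383)
top 0.71 [244.0, 290.1] ((513.282470703125, 177.86618041992188), (49.65239334106445, 77.99020385742188), 72.66184997558594)
top 0.68 [135.8, 389.5] ((817.7813110351562, -97.40010070800781), (63.099769592285156, 38.77790832519531), 76.78639221191406)
side 0.65 [255.6, 295.5] ((488.6502990722656, 187.45455932617188), (42.8382568359375, 50.472801208496094), 81.5123062133789)
```

Emit:
servo_tool(commands="0 0 0 0 0 0 0.22;0 0 0 0 0 0 0.22;0 0 0 0 0 0 0.22;0 0 0 0 0 0 0.22", squeeze=20)

```text
time: 21.95
position: [481.0, 187.1, 23.5]
orientation: [0.146, 0.981, -0.019, 0.123]
contact_force: [-0.4, 0.4, 0.3]
grip_width: 52.0
finger_force: 0.0
```

Emit:
servo_tool(commands="0 0 0 0 0 0 0;0 0 0 0 0 0 0;0 0 0 0 0 0 0;0 0 0 0 0 0 0")

```text
time: 22.35
position: [481.4, 187.2, 23.7]
orientation: [0.146, 0.981, -0.019, 0.123]
contact_force: [0.3, 0.8, -0.2]
grip_width: 48.6
finger_force: 22.0
```

Run:
```python
from h import *
s=st()
K,C=cam("wrist");b=manip.get_image("wrist")
for d in manip.outline_of("wrist","plate_center"): print("wrist",round(d["confidence"],2),rect(d["mask"],K,C,52))
for n in("top",):
    manip.get_image(n);K,C=cam(n)
    for d in manip.outline_of(n,"plate_center"): print(n,round(d["confidence"],2),d["centre"],rect(d["mask"],K,C,52))
```

```text
{'time': 22.35, 'q': [0.29, 0.728, -1.05, 2.165, 1.258, 0.859, -0.319], 'position': [481.364, 187.173, 23.715], 'orientation': [0.146, 0.981, -0.019, 0.123], 'contact_force': [0.288, 0.821, -0.216], 'grip_width': 48.598, 'finger_force': 21.962}
wrist 0.63 ((506.15325927734375, 181.0014190673828), (49.34517288208008, 83.33079528808594), 73.20291137695312)
top 0.69 [135.6, 392.7] ((818.3436889648438, -97.33363342285156), (58.66114044189453, 35.61967849731445), 72.25093078613281)
top 0.64 [244.5, 292.3] ((514.4541015625, 177.55624389648438), (49.598899841308594, 80.590576171875), 72.9798355102539)
```

Emit:
servo_tool(commands="-0.039 0 0.0096 0 0 0 0;-0.039 0 0.0096 0 0 0 0;-0.039 0 0.0096 0 0 0 0;-0.039 0 0.0096 0 0 0 0;0 0 0 0 0 0 0")

```text
time: 23.05
position: [493.6, 183.4, 23.9]
orientation: [0.146, 0.981, -0.019, 0.123]
contact_force: [-0.1, 0.5, 0.3]
grip_width: 49.0
finger_force: 21.9
```

Emit:
servo_tool(commands="-0.026 0 0.0064 0 0 0 0;-0.026 0 0.0064 0 0 0 0;-0.026 0 0.0064 0 0 0 0;0 0 0 0 0 0 0")

```text
time: 23.45
position: [499.1, 181.8, 23.9]
orientation: [0.146, 0.981, -0.019, 0.123]
contact_force: [0.7, -0.6, -0.5]
grip_width: 49.4
finger_force: 21.9
```

Emit:
servo_tool(commands="-0.013 0 0.0032 0 0 0 0;-0.013 0 0.0032 0 0 0 0;-0.013 0 0.0032 0 0 0 0;0 0 0 0 0 0 0")

```text
time: 23.85
position: [501.8, 181.0, 24.0]
orientation: [0.146, 0.981, -0.019, 0.123]
contact_force: [0.1, -0.4, -0.0]
grip_width: 48.9
finger_force: 21.9
```

Emit:
servo_tool(commands="-0.013 0 0.0032 0 0 0 0;-0.013 0 0.0032 0 0 0 0;0 0 0 0 0 0 0")

```text
time: 24.15
position: [503.7, 180.4, 24.0]
orientation: [0.146, 0.981, -0.019, 0.123]
contact_force: [-0.2, 0.3, -0.6]
grip_width: 49.1
finger_force: 21.9
```

Emit:
servo_tool(commands="-0.013 0 0.0032 0 0 0 0;-0.013 0 0.0032 0 0 0 0;0 0 0 0 0 0 0")

```text
time: 24.45
position: [505.7, 179.8, 24.0]
orientation: [0.146, 0.981, -0.019, 0.123]
contact_force: [-0.7, -0.4, -0.7]
grip_width: 48.9
finger_force: 21.9
```

Emit:
servo_tool(commands="-0.013 0 0.0032 0 0 0 0;0 0 0 0 0 0 0")

```text
time: 24.65
position: [506.6, 179.5, 24.0]
orientation: [0.146, 0.981, -0.019, 0.123]
contact_force: [0.6, 0.5, 0.2]
grip_width: 48.8
finger_force: 21.9
```

Emit:
servo_tool(commands="-0.013 0 0.0032 0 0 0 0;0 0 0 0 0 0 0")

```text
time: 24.85
position: [507.5, 179.2, 24.0]
orientation: [0.146, 0.981, -0.019, 0.123]
contact_force: [0.1, -0.2, 0.6]
grip_width: 48.9
finger_force: 21.9
```

Emit:
servo_tool(commands="-0.013 0 0.0032 0 0 0 0;0 0 0 0 0 0 0")

```text
time: 25.05
position: [508.5, 179.0, 24.0]
orientation: [0.146, 0.981, -0.019, 0.123]
contact_force: [0.4, 0.5, 0.4]
grip_width: 48.9
finger_force: 21.9
```

Emit:
servo_tool(commands="-0.013 0 0.0032 0 0 0 0;0 0 0 0 0 0 0")

```text
time: 25.25
position: [509.5, 178.7, 24.0]
orientation: [0.146, 0.981, -0.019, 0.123]
contact_force: [0.4, 0.0, -0.7]
grip_width: 49.0
finger_force: 21.9
```

Emit:
servo_tool(commands="-0.013 0 0.0032 0 0 0 0;0 0 0 0 0 0 0")

```text
time: 25.45
position: [510.3, 178.4, 24.0]
orientation: [0.146, 0.981, -0.019, 0.123]
contact_force: [1.0, -0.6, -0.2]
grip_width: 48.5
finger_force: 21.9
```

Emit:
servo_tool(commands="-0.013 0 0.0032 0 0 0 0;0 0 0 0 0 0 0")

```text
time: 25.65
position: [510.4, 178.3, 23.8]
orientation: [0.146, 0.982, -0.019, 0.123]
contact_force: [-3.4, 0.1, 0.8]
grip_width: 48.8
finger_force: 22.1
```

Run:
```python
from h import *
s=st()
K,C=cam("wrist");b=manip.get_image("wrist")
for d in manip.outline_of("wrist","plate_center"): print("wrist",round(d["confidence"],2),rect(d["mask"],K,C,52))
for n in("top","side"):
    manip.get_image(n);K,C=cam(n)
    for d in manip.outline_of(n,"plate_center"): print(n,round(d["confidence"],2),d["centre"],rect(d["mask"],K,C,52))
    for d in manip.search_frame(n,"thimble"): print("th",d["confidence"],ray(K,C,d["centre"][::-1],160))
```

```text
{'time': 25.65, 'q': [0.316, 0.752, -1.038, 2.114, 1.251, 0.865, -0.245], 'position': [510.393, 178.334, 23.807], 'orientation': [0.146, 0.982, -0.019, 0.123], 'contact_force': [-3.449, 0.092, 0.843], 'grip_width': 48.815, 'finger_force': 22.119}
top 0.56 [136.3, 391.2] ((817.8837890625, -98.50072479248047), (56.728729248046875, 33.74940490722656), 76.78797149658203)
top 0.52 [238.1, 295.1] ((541.6378784179688, 168.1737060546875), (51.542518615722656, 74.11997985839844), 72.65070343017578)
th 0.46 [[559.03431161 165.99598475 160.        ]]
side 0.46 [248.9, 299.0] ((520.5963745117188, 179.10137939453125), (43.43208312988281, 49.86378479003906), 81.4269027709961)
side 0.42 [220.1, 371.0] ((593.4295043945312, -12.891281127929688), (59.51999282836914, 121.85514831542969), 16.48540687561035)
th 0.25 [[360.81979574 184.27805815 160.        ]]
th 0.2 [[339.05074701 349.546879   160.        ]]
```

Emit:
servo_tool(commands="-0.01 0 0.0025 0 0 0 0;0 0 0 0 0 0 0")

```text
time: 26.25
position: [510.4, 178.4, 23.8]
orientation: [0.145, 0.982, -0.019, 0.122]
contact_force: [-8.6, 0.2, 5.1]
grip_width: 49.0
finger_force: 22.5
```

Emit:
servo_tool(commands="0.008 0 -0.002 0 0 0 0;0 0 0 0 0 0 0.2;0 0 0 0 0 0 0.25;0 0 0 0 0 0 0.3;0 0 0 0 0 0 0.3;0.06 0 -0.015 0 0 0 0.3;0.2 0 -0.05 0 0 0 0.3;0.5 0 -0.124 0 0 0 0.3;0 0 0 0 0 0 0.3")

```text
time: 27.15
position: [450.2, 196.8, 23.3]
orientation: [0.143, 0.982, -0.018, 0.122]
contact_force: [-0.2, -0.4, 0.3]
grip_width: 55.6
finger_force: 0.0
```

Run:
```python
from h import *
s=st()
for n in("top","side"):
    manip.get_image(n);K,C=cam(n)
    for d in manip.outline_of(n,"plate_center")[:2]: print(n,round(d["confidence"],2),d["centre"],rect(d["mask"],K,C,52))
    for d in manip.search_frame(n,"thimble")[:1]: print("th",d["confidence"],d["centre"],ray(K,C,d["centre"][::-1],158))
go((562,162,240),163,0)
go((440,200,240),163,0)
```

```text
{'time': 27.15, 'q': [0.26, 0.707, -1.066, 2.214, 1.26, 0.854, -0.387], 'position': [450.237, 196.804, 23.283], 'orientation': [0.143, 0.982, -0.018, 0.122], 'contact_force': [-0.194, -0.35, 0.263], 'grip_width': 55.592, 'finger_force': 0.0}
top 0.72 [240.9, 294.9] ((540.486572265625, 170.1233367919922), (50.618167877197266, 83.63322448730469), 71.44197082519531)
top 0.54 [136.7, 393.0] ((817.5595092773438, -98.32221984863281), (59.58857727050781, 38.72195053100586), 75.80077362060547)
th 0.53 [223.0, 294.1] [[560.69729906 168.35066275 158.        ]]
side 0.43 [235.0, 311.5] ((554.3596801757812, 144.9884033203125), (17.8442440032959, 41.93940734863281), 82.07134246826172)
th 0.43 [295.2, 340.3] [[269.89544536 131.20955742 158.        ]]
rot units [-0.     0.159  0.   ] shift in old frame [-2.146 -0.008 -2.428] in new frame [-1.478 -0.006 -2.884] mm [105.9 -32.9 216.3]
rot units [-0.     0.159  0.   ] shift in old frame [-4.96e-01  1.00e-03 -2.85e+00] in new frame [ 0.225  0.003 -2.884] mm [-16.1   5.1 216.3]
```

Emit:
servo_tool(commands="-0.1 0 -0.57 0 0 0 0.3;-0.1 0 -0.57 0 0 0 0.3;-0.1 0 -0.57 0 0 0 0.1;-0.1 0 -0.57 0 0 0 0;-0.1 0 -0.57 0 0 0 0;0 0 0 0 0.08 0 0;0 0 0 0 0.079 0 0;0 0 0 0 0 0 0;0 0 0 0 0 0 0")

```text
time: 28.35
position: [440.2, 199.7, 239.7]
orientation: [0.148, 0.989, 0.0, -0.001]
contact_force: [-1.1, -0.4, 0.3]
grip_width: 42.6
finger_force: 0.0
```

Run:
```python
from h import *
s=st();K,C=cam("wrist");b=manip.get_image("wrist");cv2.imwrite("pics/x6.png",b[...,::-1])
print("expect",proj(K,C,[[562,162.5,171],[562,162.5,153]]).round())
for q,z in(("thimble",155),("micrometer",60),("plate_center",52)):
    for d in manip.outline_of("wrist",q)[:2]: print(q,d["confidence"],d["centre"],ray(K,C,d["centre"][::-1],z), rect(d["mask"],K,C,z)[1])
go((562,162.5,220),163,0)
```

```text
{'time': 28.35, 'q': [0.65, 0.523, -1.456, 1.906, 0.555, 1.225, 0.278], 'position': [440.162, 199.662, 239.681], 'orientation': [0.148, 0.989, 0.0, -0.001], 'contact_force': [-1.062, -0.414, 0.328], 'grip_width': 42.626, 'finger_force': 0.0}
expect [[315. 325.]
 [315. 313.]]
thimble 0.73 [312.1, 316.7] [[560.14434339 164.52560529 155.        ]] (23.98415184020996, 49.588706970214844)
micrometer 0.17 [311.9, 317.5] [[635.5523908  142.87049389  60.        ]] (31.777198791503906, 66.84796905517578)
plate_center 0.84 [243.8, 314.0] [[530.50292987 169.80649421  52.        ]] (49.83857727050781, 85.34878540039062)
rot units [-0.001  0.     0.003] shift in old frame [-1.725 -0.011  0.265] in new frame [-1.725 -0.005  0.265] mm [123.6 -38.1 -19.8]
```

Emit:
servo_tool(commands="-0.43 0 0 0 0 0 0;-0.43 0 0 0 0 0 0;-0.43 0 0 0 0 0 0;-0.435 0 0.1 0 0 0 0;0 0 0.3 0 0 -0.09 0;0 0 0 0 0 -0.09 0;0 0 0 0 0 -0.09 0;0 0 0 0 0 -0.09 0;0 0 0 0 0 -0.09 0;0 0 0 0 0 0 0;0 0 0 0 0 0 0")

```text
time: 29.65
position: [562.8, 163.0, 210.1]
orientation: [-0.203, 0.979, -0.0, -0.0]
contact_force: [0.1, 0.1, -0.7]
grip_width: 42.5
finger_force: 0.0
```

Run:
```python
from h import *
s=st();K,C=cam("wrist");b=manip.get_image("wrist");cv2.imwrite("pics/x7.png",b[...,::-1])
print("expect",proj(K,C,[[562.2,163.4,171],[562.2,163.4,153],[562.2,163.4,134]]).round())
for d in manip.outline_of("wrist","thimble")[:2]: print(d["confidence"],d["centre"],ray(K,C,d["centre"][::-1],158), rect(d["mask"],K,C,160))
c=b[200:400,220:420].astype(int)
red=(c[...,0]>110)&(c[...,0]-c[...,1]>60)&(c[...,0]-c[...,2]>60)
n,l,stt,ce=cv2.connectedComponentsWithStats(red.astype(np.uint8));print([(stt[i].tolist(),(ce[i]+[220,200]).round(1).tolist()) for i in range(1,n)])
p=R.from_quat(s["orientation"]).as_matrix();print("tilt",p[:,2].round(4),"yaw",np.degrees(np.arctan2(p[1,0],p[0,0])))
```

```text
{'time': 29.65, 'q': [0.577, 0.811, -1.408, 1.701, 0.82, 1.364, 1.003], 'position': [562.802, 163.016, 210.08], 'orientation': [-0.203, 0.979, -0.0, -0.0], 'contact_force': [0.11, 0.055, -0.735], 'grip_width': 42.545, 'finger_force': 0.0}
expect [[316. 218.]
 [316. 210.]
 [316. 203.]]
0.73 [214.2, 313.6] [[564.29763757 162.3444128  158.        ]] ((561.9577026367188, 163.03115844726562), (32.15461730957031, 23.899839401245117), 23.484161376953125)
[([109, 1, 2, 1, 2], [329.5, 201.0]), ([101, 17, 8, 3, 13], [324.4, 217.8])]
tilt [-2.e-04 -4.e-04 -1.e+00] yaw -156.54971596362245
```

Emit:
servo_tool(commands="0 0 0.3 0 0 0 0;0 0 0.3 0 0 0 0;0 0 0.3 0 0 0 0;0 0 0.2 0 0 0 0;0 0 0.047 0 0 0 0;0 0 0 0 0 0 0;0 0 0 0 0 0 -0.8;0 0 0 0 0 0 -0.8;0 0 0 0 0 0 -0.8;0 0 0 0 0 0 -0.8", squeeze=20)

```text
time: 30.75
position: [564.0, 162.6, 125.3]
orientation: [-0.204, 0.979, -0.0, 0.001]
contact_force: [-0.8, -2.0, 5.9]
grip_width: 22.2
finger_force: 21.1
```

```bash
cat >> h.py <<'E'
def marks(ax=(562.5,162.6)):
    "angles (deg, world) of red marks seen by wrist camera, thimble top z171, drum rim z134"
    K,C=cam("wrist");b=manip.get_image("wrist").astype(int)
    u=proj(K,C,[[*ax,171],[*ax,134]]);print("axis px",u.round(1).tolist())
    red=(b[...,0]>90)&(b[...,0]-b[...,1]>45)&(b[...,0]-b[...,2]>45)
    yy,xx=np.mgrid[:400,:640];red&=np.hypot(xx-u[0,0],yy-u[0,1])<70
    n,l,stt,ce=cv2.connectedComponentsWithStats(red.astype(np.uint8),connectivity=8)
    for i in range(1,n):
        r=[]
        for z in(171,134):
            p=ray(K,C,ce[i],z)[0,:2]-ax;r.append((round(float(np.degrees(np.arctan2(p[1],p[0]))),1),round(float(np.hypot(*p)),1)))
        print("red",stt[i].tolist(),ce[i].round(1).tolist(),"ang,rad top/drum",r)
E
python3 - <<'E'
from h import *
s=st();marks()
E
```

```text
{'time': 30.75, 'q': [0.537, 0.891, -1.313, 1.774, 0.919, 1.244, 0.948], 'position': [563.997, 162.641, 125.268], 'orientation': [-0.204, 0.979, -0.0, 0.001], 'contact_force': [-0.767, -1.969, 5.934], 'grip_width': 22.208, 'finger_force': 21.123}
axis px [[315.3, 280.1], [315.5, 245.1]]
red [324, 281, 2, 2, 2] [324.5, 281.5] ang,rad top/drum [(103.5, 4.6), (36.1, 26.5)]
```

Emit:
servo_tool(commands="0 0 0 0 0 0 -0.2;0 0 0 0 0 0 -0.2;0 0 -0.05 0 0 0 -0.2;0 0 0 0 0 0 -0.8;0 0 0 0 0 0 -0.8;0 0 0 0 0 0 -0.8")

```text
time: 31.4
position: [563.5, 162.4, 128.2]
orientation: [-0.204, 0.979, -0.0, 0.0]
contact_force: [-0.2, -2.1, 6.4]
grip_width: 22.1
finger_force: 20.4
```

Emit:
servo_tool(commands="0 0 0 0 0 0.09 -0.8;0 0 0 0 0 0.09 -0.8;0 0 0 0 0 0.09 -0.8;0 0 0 0 0 0.09 -0.8;0 0 0 0 0 0.09 -0.8;0 0 0 0 0 0.09 -0.8;0 0 0 0 0 0.09 -0.8;0 0 0 0 0 0.09 -0.8;0 0 0 0 0 0.09 -0.8;0 0 0 0 0 0.09 -0.8;0 0 0 0 0 0.02 -0.8")

```text
time: 32.5
position: [563.8, 163.3, 128.3]
orientation: [0.495, 0.869, 0.0, 0.001]
contact_force: [1.5, 1.6, 3.0]
grip_width: 22.1
finger_force: 20.2
```

Run:
```python
from h import *
s=st();print(np.round(s["moment"],3),np.round(s["joint_torque"],3));marks()
for d in manip.outline_of("wrist","thimble")[:2]: print(d["confidence"],d["centre"],d["mask"].sum())
```

```text
{'time': 32.5, 'q': [0.419, 0.694, -1.046, 1.775, 0.679, 1.081, -0.333], 'position': [563.794, 163.282, 128.295], 'orientation': [0.495, 0.869, 0.0, 0.001], 'contact_force': [1.509, 1.559, 2.981], 'grip_width': 22.075, 'finger_force': 20.155}
[ 0.261 -0.231  0.052] [ 8.5600e-01 -4.8475e+01 -1.5347e+01 -2.0284e+01 -2.0000e-03  6.1900e-01
 -6.7400e-01]
axis px [[312.1, 280.9], [312.9, 246.5]]
red [335, 240, 5, 2, 9] [336.8, 240.4] ang,rad top/drum [(92.7, 25.2), (46.4, 15.5)]
red [325, 277, 4, 3, 6] [326.7, 278.3] ang,rad top/drum [(42.2, 7.4), (-38.1, 24.7)]
red [336, 276, 1, 1, 1] [336.0, 276.0] ang,rad top/drum [(44.0, 12.2), (-24.2, 26.0)]
red [330, 278, 3, 1, 3] [331.0, 278.0] ang,rad top/drum [(40.7, 9.5), (-32.1, 25.6)]
0.65 [266.6, 314.4] 2419
```

Emit:
servo_tool(commands="0 0 0 0 0 0 -0.3;0 0 0 0 0 0 -0.3;0 0 0 0 0 -0.09 -0.3;0 0 0 0 0 -0.09 -0.3;0 0 0 0 0 -0.09 -0.3;0 0 0 0 0 -0.09 -0.3;0 0 0 0 0 -0.09 -0.3;0 0 0 0 0 -0.09 -0.3;0 0 0 0 0 -0.09 -0.3;0 0 0 0 0 -0.09 -0.3;0 0 0 0 0 -0.09 -0.3;0 0 0 0 0 -0.09 -0.3;0 0 0 0 0 -0.02 -0.8;0 0 0 0 0 0 -0.8;0 0 0 0 0 0 -0.8")

```text
time: 34.1
position: [562.6, 161.9, 127.1]
orientation: [-0.203, 0.979, -0.001, -0.001]
contact_force: [-0.8, 0.5, -4.5]
grip_width: 22.0
finger_force: 21.1
```

Emit:
servo_tool(commands="0 0 0 0 0 0.09 -0.8;0 0 0 0 0 0.09 -0.8;0 0 0 0 0 0.09 -0.8;0 0 0 0 0 0.09 -0.8;0 0 0 0 0 0.09 -0.8")

```text
time: 34.6
position: [562.6, 163.0, 127.1]
orientation: [0.15, 0.989, -0.0, -0.0]
contact_force: [0.7, 3.2, -6.7]
grip_width: 22.3
finger_force: 20.7
```

Run:
```python
from h import *
s=st();print(np.round(s["moment"],3),np.round(s["joint_torque"][6],3));marks((563.7,162.9))
```

```text
{'time': 34.6, 'q': [0.492, 0.792, -1.195, 1.774, 0.806, 1.162, 0.309], 'position': [562.577, 162.979, 127.132], 'orientation': [0.15, 0.989, -0.0, -0.0], 'contact_force': [0.714, 3.19, -6.689], 'grip_width': 22.254, 'finger_force': 20.734}
[ 0.67  -0.1   -0.055] 1.62
axis px [[314.6, 283.2], [315.0, 248.3]]
```

Run:
```python
from h import *
b=manip.get_image("wrist").astype(int);K,C=cam("wrist")
red=b[...,0]-np.maximum(b[...,1],b[...,2])
w=red[225:310,270:360]
ys,xs=np.where(w>18)
for y,x in list(zip(ys,xs))[:60]: print((x+270,y+225),b[y+225,x+270].tolist(),end=" ")
print()
for r in range(264,304,3): print(r,' '.join('%3d'%v for v in b[r,290:342:2].mean(-1)))
```

```text
(np.int64(319), np.int64(290)) [69, 33, 32] (np.int64(320), np.int64(290)) [66, 22, 22] (np.int64(321), np.int64(290)) [69, 43, 43] (np.int64(319), np.int64(291)) [71, 26, 26] (np.int64(320), np.int64(291)) [65, 8, 7] (np.int64(321), np.int64(291)) [67, 24, 23] (np.int64(319), np.int64(292)) [74, 37, 37] (np.int64(320), np.int64(292)) [65, 9, 6] (np.int64(321), np.int64(292)) [65, 14, 13] (np.int64(322), np.int64(292)) [70, 44, 44] (np.int64(319), np.int64(293)) [81, 61, 62] (np.int64(320), np.int64(293)) [69, 22, 21] (np.int64(321), np.int64(293)) [65, 7, 7] (np.int64(322), np.int64(293)) [67, 25, 24] (np.int64(320), np.int64(294)) [72, 31, 31] (np.int64(321), np.int64(294)) [65, 9, 7] (np.int64(322), np.int64(294)) [65, 16, 14] (np.int64(323), np.int64(294)) [72, 48, 48] (np.int64(320), np.int64(295)) [78, 57, 57] (np.int64(321), np.int64(295)) [68, 18, 17] (np.int64(322), np.int64(295)) [65, 8, 6] (np.int64(323), np.int64(295)) [64, 23, 23] (np.int64(321), np.int64(296)) [64, 23, 21] (np.int64(322), np.int64(296)) [65, 10, 8] (np.int64(323), np.int64(296)) [63, 10, 9] (np.int64(32
[... 2357 characters left out ...]
  28  27  29  63  92  94  95  98  85  29  28  13   3
288  11   5   4  93  28  40  93  92  91  91  91  80  48  32  40  77  97  96  97  95  90  33  29  28   4   1
291  13   3   2  43  28  27  34  80  91  93  93  96  96  97  75  26  70  92  91  91  47  29  35  52   3   4
294  11   7  11 126  41  38  29  27  58  89  95  94  93  92  91  44  31  80  59  27  29  44  57  56  14   3
297  12   5  21  53  51  39  47  46  38  29  26  39  59  55  47  39  25  23  33  56  66  60  55  27   3   6
300  13   6  64 112 114 101  52  47  53  53  52  47  43  45  47  48  47  32  46  53  51  50  23  12   7   6
303  12   7 127 191 190 191 192 191 190 189 187 176 116  10  12  12  12  10  12  12  14  16  13  11  20   7
```

Emit:
servo_tool(commands="0 0 0 0 0 0 -0.3;0 0 0 0 0 0 -0.3;0 0 0 0 0 0.09 -0.3;0 0 0 0 0 0.09 -0.3;0 0 0 0 0 0.09 -0.3;0 0 0 0 0 0.09 -0.3;0 0 0 0 0 0.09 -0.3;0 0 0 0 0 0.09 -0.3;0 0 0 0 0 0.09 -0.3;0 0 0 0 0 0.09 -0.3;0 0 0 0 0 0.09 -0.3;0 0 0 0 0 0 -0.3")

```text
time: 35.9
position: [563.6, 162.5, 128.4]
orientation: [0.706, 0.708, -0.0, 0.001]
contact_force: [0.3, -0.2, -0.1]
grip_width: 30.0
finger_force: 0.0
```

```bash
cat > m.py <<'E'
from h import *
def look():
    s=st();K,C=cam("wrist");b=manip.get_image("wrist").astype(int)
    t=proj(K,C,[[563,162.8,171]])[0]
    yy,xx=np.mgrid[:400,:640];g=b.mean(-1);sp=b.max(-1)-b.min(-1);near=np.hypot(xx-t[0],yy-t[1])
    red=((b[...,0]>1.7*b[...,1])&(b[...,0]-b[...,1]>18)&(b[...,2]<1.25*b[...,1])&(near<65)).astype(np.uint8)
    # disc: light grey component on top
    gm=((g>70)&(sp<25)&(near<22)).astype(np.uint8);n,l,a,c=cv2.connectedComponentsWithStats(gm)
    i=1+np.argmax(a[1:,4]);ct=cv2.findContours((l==i).astype(np.uint8),cv2.RETR_EXTERNAL,cv2.CHAIN_APPROX_NONE)[0][0]
    e=cv2.fitEllipse(cv2.convexHull(ct));ax=ray(K,C,e[0],171)[0,:2]
    print("disc",e,"axis",ax.round(1))
    n,l,a,c=cv2.connectedComponentsWithStats(red,connectivity=8)
    for i in range(1,n):
        if a[i,4]<2: continue
        r=[]
        for z in(171,134):
            p=ray(K,C,c[i],z)[0,:2]-ax;r.append((round(float(np.degrees(np.arctan2(p[1],p[0]))),1),round(float(np.hypot(*p)),1)))
        print(a[i].tolist(),"top",r[0],"drum",r[1])
    print("axis px",t.round(1),proj(K,C,[[*ax,134]])[0].round(1))
look()
E
python3 m.py
```

```text
{'time': 35.9, 'q': [0.356, 0.637, -0.936, 1.776, 0.591, 1.037, -0.799], 'position': [563.616, 162.525, 128.425], 'orientation': [0.706, 0.708, -0.0, 0.001], 'contact_force': [0.298, -0.159, -0.122], 'grip_width': 29.972, 'finger_force': 0.0}
disc ((314.8197937011719, 280.8235168457031), (43.20356750488281, 43.81251907348633), 34.71909713745117) axis [563.  162.7]
[335, 242, 6, 2, 9] top (62.9, 23.8) drum (11.0, 14.4)
[326, 276, 13, 4, 40] top (11.5, 9.1) drum (-62.9, 25.4)
axis px [314.7 280.7] [315.1 246.5]
```

Emit:
servo_tool(commands="0 0 0 0 0 0 -0.8;0 0 0 0 0 0 -0.8;0 0 0 0 0 0 -0.8;0 0 0 0 0 0.09 -0.8;0 0 0 0 0 0.09 -0.8;0 0 0 0 0 0.09 -0.8;0 0 0 0 0 0.09 -0.8;0 0 0 0 0 0.09 -0.8;0 0 0 0 0 0 -0.8")

```text
time: 36.85
position: [563.9, 162.6, 128.3]
orientation: [0.908, 0.42, 0.0, 0.001]
contact_force: [1.8, -0.8, 3.3]
grip_width: 22.0
finger_force: 21.4
```

```bash
python3 m.py
```

```text
{'time': 36.85, 'q': [0.255, 0.572, -0.778, 1.779, 0.474, 0.986, -1.416], 'position': [563.946, 162.554, 128.264], 'orientation': [0.908, 0.42, 0.0, 0.001], 'contact_force': [1.848, -0.816, 3.295], 'grip_width': 21.958, 'finger_force': 21.372}
disc ((316.66107177734375, 277.86273193359375), (30.270578384399414, 33.607486724853516), 94.13845825195312) axis [564.8 164.1]
[325, 276, 14, 4, 45] top (-40.1, 7.8) drum (-107.2, 26.5)
axis px [315.6 281.6] [316.4 244. ]
```

```bash
sed -i 's/ax=ray(K,C,e\[0\],171)\[0,:2\]/ax=np.array([563,162.7])/; s/-b\[...,1\]>18/-b[...,1]>12/; s/1.7\*b/1.45*b/' m.py; python3 m.py
python3 - <<'E'
from rig import manip
b=manip.get_image("wrist").astype(int)
for r in range(232,252,2): print(r,' '.join('%d/%d'%(b[r,c,0],b[r,c,1]) for c in range(294,350,3)))
E
```

```text
{'time': 36.9, 'q': [0.256, 0.572, -0.778, 1.779, 0.475, 0.986, -1.413], 'position': [563.969, 162.568, 128.282], 'orientation': [0.907, 0.422, 0.0, 0.001], 'contact_force': [2.051, -0.604, 4.006], 'grip_width': 22.029, 'finger_force': 21.398}
disc ((316.69329833984375, 277.90478515625), (30.33087158203125, 33.65479278564453), 95.93748474121094) axis [563.  162.7]
[325, 275, 15, 5, 50] top (-24.4, 8.7) drum (-103.6, 24.6)
axis px [315.6 281.7] [315.7 247.3]
232 66/82 115/115 180/181 181/182 132/133 100/102 56/57 24/26 22/25 51/52 56/58 147/147 179/180 177/179 81/82 12/32 13/34 15/42 26/42
234 72/88 167/168 181/182 154/155 36/37 24/25 24/26 21/24 21/23 23/26 24/26 84/85 156/156 178/178 162/162 14/32 10/29 137/143 177/184
236 87/92 180/182 174/175 99/101 23/25 23/25 25/27 23/27 20/22 23/25 23/25 19/22 105/106 180/180 179/179 86/90 178/185 178/185 178/185
238 109/111 181/181 141/142 23/25 23/26 22/24 25/27 24/27 22/23 25/26 22/25 22/25 21/23 148/148 184/186 99/101 178/184 178/184 179/184
240 124/127 140/141 41/42 24/26 22/25 21/24 24/26 23/24 21/23 25/26 23/25 23/24 20/21 68/69 183/183 127/130 178/184 177/183 177/184
242 35/36 76/77 17/20 22/23 22/25 22/23 26/27 25/27 21/22 25/27 24/26 18/21 20/22 21/24 63/53 60/62 127/133 127/133 151/157
244 8/10 32/33 16/17 22/24 22/24 22/25 28/30 24/26 22/24 25/27 23/25 18/20 17/19 20/22 20/9 28/29 69/75 69/75 99/102
246 10/11 15/15 18/21 24/26 22/24 20/22 26/28 25/27 20/23 23/26 22/25 18/20 21/23 21/23 7/8 18/20 70/76 69/76 71/76
248 9/10 10/11 23/25 24/26 22/25 22/23 25/27 25/26 20/22 24/27 22/25 19/21 20/22 21/23 7/8 10/11 69/75 68/75 69/76
250 10/11 10/11 21/23 23/25 24/27 20/22 24/27 23/26 21/22 26/29 22/24 19/20 21/23 20/22 8/9 10/10 69/75 69/75 69/74
```

Emit:
servo_tool(commands="0 0 0 0 0 0.09 -0.8;0 0 0 0 0 0.09 -0.8;0 0 0 0 0 0.09 -0.8;0 0 0 0 0 0.09 -0.8;0 0 0 0 0 0 -0.8;0 0 0 0 0 0 -0.3;0 0 0 0 0 0 -0.3")

```text
time: 37.7
position: [561.6, 162.2, 126.7]
orientation: [0.988, 0.152, -0.002, 0.0]
contact_force: [0.0, -0.0, -0.2]
grip_width: 29.5
finger_force: 0.0
```

```bash
python3 m.py
```

```text
{'time': 37.7, 'q': [0.168, 0.534, -0.651, 1.785, 0.386, 0.958, -1.909], 'position': [561.556, 162.221, 126.669], 'orientation': [0.988, 0.152, -0.002, 0.0], 'contact_force': [0.01, -0.027, -0.176], 'grip_width': 29.548, 'finger_force': 0.0}
disc ((316.78955078125, 275.72528076171875), (30.362110137939453, 33.00154113769531), 99.45835876464844) axis [563.  162.7]
[336, 240, 6, 2, 12] top (-6.7, 23.3) drum (-59.2, 13.3)
[326, 274, 14, 4, 47] top (-55.3, 7.7) drum (-138.1, 24.1)
axis px [317.7 279.7] [317.5 245. ]
```

Emit:
servo_tool(commands="0.01 0 -0.02 0 0 -0.09 -0.25;0.01 0 0 0 0 -0.09 -0.25;0 0 0 0 0 -0.09 -0.25;0 0 0 0 0 -0.09 -0.25;0 0 0 0 0 -0.09 -0.25;0 0 0 0 0 -0.09 -0.25;0 0 0 0 0 -0.09 -0.25;0 0 0 0 0 -0.09 -0.25;0 0 0 0 0 -0.09 -0.25;0 0 0 0 0 -0.09 -0.25;0 0 0 0 0 -0.09 -0.25;0 0 0 0 0 -0.09 -0.25;0 0 0 0 0 -0.09 -0.25;0 0 0 0 0 -0.09 -0.25")

```text
time: 39.15
position: [563.8, 162.6, 128.6]
orientation: [0.414, 0.91, -0.001, -0.001]
contact_force: [-0.0, -0.2, -0.0]
grip_width: 32.0
finger_force: 0.0
```

Emit:
servo_tool(commands="0 0 0 0 0 -0.09 -0.25;0 0 0 0 0 -0.09 -0.25;0 0 0 0 0 -0.09 -0.25;0 0 0 0 0 -0.09 -0.25;0 0 0 0 0 -0.09 -0.25;0 0 0 0 0 -0.09 -0.25;0 0 0 0 0 -0.09 -0.25;0 0 0 0 0 -0.09 -0.25;0 0 0 0 0 -0.09 -0.25;0 0 0 0 0 -0.09 -0.25;0 0 0 0 0 -0.09 -0.25;0 0 0 0 0 -0.09 -0.25;0 0 0 0 0 -0.09 -0.25;0 0 0 0 0 0 -0.25")

```text
time: 40.55
position: [563.9, 162.7, 128.5]
orientation: [-0.471, 0.882, 0.0, -0.001]
contact_force: [-0.2, 0.5, 0.2]
grip_width: 32.1
finger_force: 0.0
```

```bash
python3 m.py
```

```text
{'time': 40.55, 'q': [0.563, 0.974, -1.409, 1.767, 0.998, 1.33, 1.468], 'position': [563.891, 162.728, 128.454], 'orientation': [-0.471, 0.882, 0.0, -0.001], 'contact_force': [-0.248, 0.484, 0.204], 'grip_width': 32.053, 'finger_force': 0.0}
disc ((315.5123596191406, 278.88525390625), (35.38715362548828, 40.18971633911133), 126.62224578857422) axis [563.  162.7]
[295, 232, 6, 4, 13] top (-102.9, 25.4) drum (-64.5, 13.7)
[296, 267, 14, 9, 47] top (-59.6, 8.0) drum (30.7, 21.6)
axis px [316.8 277.1] [316.4 243.5]
```

Emit:
servo_tool(commands="0 0 0 0 0 0 -0.8;0 0 0 0 0 0 -0.8;0 0 0 0 0 0 -0.8;0 0 0 0 0 0.09 -0.8;0 0 0 0 0 0.09 -0.8;0 0 0 0 0 0.09 -0.8;0 0 0 0 0 0.09 -0.8;0 0 0 0 0 0 -0.8")

```text
time: 41.4
position: [564.4, 162.7, 129.1]
orientation: [-0.204, 0.979, -0.001, -0.0]
contact_force: [0.1, 0.6, -3.8]
grip_width: 22.2
finger_force: 20.9
```

```bash
python3 m.py
```

```text
{'time': 41.4, 'q': [0.539, 0.893, -1.323, 1.768, 0.919, 1.257, 0.947], 'position': [564.401, 162.699, 129.085], 'orientation': [-0.204, 0.979, -0.001, -0.0], 'contact_force': [0.069, 0.61, -3.826], 'grip_width': 22.153, 'finger_force': 20.885}
disc ((316.0498046875, 277.34820556640625), (29.60048484802246, 32.36461639404297), 85.16368865966797) axis [563.  162.7]
[294, 235, 5, 3, 9] top (-133.8, 23.4) drum (-86.4, 12.8)
[297, 266, 13, 9, 48] top (-94.3, 7.1) drum (0.3, 21.3)
axis px [315.4 275.7] [315.5 242.5]
```

Emit:
servo_tool(commands="0 0 0 0 0 0.09 -0.8;0 0 0 0 0 0.09 -0.8;0 0 0 0 0 0 -0.8")

```text
time: 41.75
position: [564.4, 162.7, 129.1]
orientation: [-0.065, 0.998, -0.001, -0.0]
contact_force: [0.3, -0.3, -4.0]
grip_width: 22.2
finger_force: 20.9
```

```bash
python3 m.py
```

```text
{'time': 41.75, 'q': [0.523, 0.855, -1.277, 1.768, 0.877, 1.222, 0.695], 'position': [564.426, 162.662, 129.063], 'orientation': [-0.065, 0.998, -0.001, -0.0], 'contact_force': [0.316, -0.323, -4.009], 'grip_width': 22.183, 'finger_force': 20.892}
disc ((316.04071044921875, 276.89697265625), (28.17281723022461, 32.13532257080078), 82.23531341552734) axis [563.  162.7]
[295, 242, 3, 2, 4] top (-147.5, 20.4) drum (-83.8, 11.7)
[297, 266, 13, 9, 48] top (-113.1, 6.7) drum (-14.6, 21.0)
axis px [314.6 275.9] [314.9 242.7]
```

Emit:
servo_tool(commands="0 0 0 0 0 0 -0.25;0 0 0 0 0 0 -0.25;0 0 0 0 0 -0.09 -0.25;0 0 0 0 0 -0.09 -0.25;0 0 0 0 0 -0.09 -0.25;0 0 0 0 0 -0.09 -0.25;0 0 0 0 0 -0.09 -0.25;0 0 0 0 0 -0.09 -0.25;0 0 0 0 0 -0.05 -0.25;0 0 0 0 0 0 -0.25")

```text
time: 42.8
position: [564.8, 163.3, 129.4]
orientation: [-0.505, 0.863, 0.0, 0.0]
contact_force: [1.3, 0.8, 0.1]
grip_width: 32.3
finger_force: 0.0
```

```bash
python3 m.py
```

```text
{'time': 42.8, 'q': [0.565, 0.985, -1.422, 1.766, 1.009, 1.34, 1.539], 'position': [564.806, 163.326, 129.424], 'orientation': [-0.505, 0.863, 0.0, 0.0], 'contact_force': [1.259, 0.776, 0.086], 'grip_width': 32.307, 'finger_force': 0.0}
disc ((316.8686828613281, 275.0831604003906), (34.8838996887207, 40.756629943847656), 92.89401245117188) axis [563.  162.7]
[303, 223, 5, 5, 11] top (-106.4, 27.2) drum (-84.2, 13.4)
[314, 256, 4, 14, 45] top (-111.0, 7.0) drum (56.6, 14.7)
axis px [317.9 274.5] [317.4 241.4]
```

Emit:
servo_tool(commands="0.005 0.01 0 0 0 0 -0.25;0 0 0 0 0 0 -0.8;0 0 0 0 0 0 -0.8;0 0 0 0 0 0 -0.8;0 0 0 0 0 0.06 -0.8;0 0 0 0 0 0.06 -0.8;0 0 0 0 0 0 -0.8;0 0 0 0 0 0 -0.2;0 0 0 0 0 0 -0.2;0 0 0 0 0 0 -0.2")

```text
time: 43.85
position: [563.3, 163.2, 129.0]
orientation: [-0.421, 0.907, -0.0, -0.001]
contact_force: [0.5, -0.0, -0.4]
grip_width: 34.0
finger_force: 0.0
```

```bash
sed -i 's/563,162.7\]/563.7,163.4]/' m.py; python3 m.py
```

```text
{'time': 43.85, 'q': [0.559, 0.958, -1.395, 1.769, 0.983, 1.315, 1.363], 'position': [563.321, 163.163, 128.985], 'orientation': [-0.421, 0.907, -0.0, -0.001], 'contact_force': [0.547, -0.011, -0.39], 'grip_width': 34.037, 'finger_force': 0.0}
disc ((313.5520324707031, 279.482421875), (36.86678695678711, 42.28443145751953), 115.61265563964844) axis [563.7 163.4]
[297, 228, 5, 4, 11] top (-115.0, 27.4) drum (-87.2, 14.1)
[311, 258, 5, 14, 45] top (-124.9, 8.3) drum (44.6, 13.5)
axis px [314.9 276.6] [314.9 244.5]
```

Slip is about 0.69 rad (2.7 clicks) and the drum is stopped. Now I'll withdraw straight up.

Emit:
servo_tool(commands="0 0 -0.1 0 0 0 0;0 0 -0.3 0 0 0 0;0 0 -0.6 0 0 0 0;0 0 -0.6 0 0 0 0;0 0 0 0 0 0 0;0 0 0 0 0 0 0")

```text
time: 44.5
position: [564.5, 163.9, 252.2]
orientation: [-0.42, 0.907, -0.001, 0.002]
contact_force: [0.1, -0.5, -0.5]
grip_width: 42.5
finger_force: 0.0
```

Run:
```python
from h import *
s=st();b=manip.get_image("wrist");K,C=cam("wrist")
for d in manip.outline_of("wrist","plate_center")[:2]: print("w",round(d["confidence"],2),rect(d["mask"],K,C,52))
for n in("top","side"):
    manip.get_image(n);K,C=cam(n)
    for d in manip.outline_of(n,"plate_center")[:2]: print(n,round(d["confidence"],2),d["centre"],rect(d["mask"],K,C,52))
for q,z in(("cap",10),("pin_pot",20),("vial_short",40),("wash_bottle",20)):
    r=manip.search_frame("side",q)
    if r: print(q,ray(K,C,r[0]["centre"][::-1],z).round())
```

```text
{'time': 44.5, 'q': [0.596, 0.812, -1.489, 1.652, 0.819, 1.453, 1.46], 'position': [564.499, 163.907, 252.219], 'orientation': [-0.42, 0.907, -0.001, 0.002], 'contact_force': [0.079, -0.506, -0.537], 'grip_width': 42.494, 'finger_force': 0.0}
w 0.68 ((539.3112182617188, 168.0460205078125), (51.405426025390625, 84.525146484375), 74.26912689208984)
w 0.68 ((788.6858520507812, -80.60479736328125), (52.520286560058594, 33.38199234008789), 77.20475769042969)
top 0.73 [242.6, 292.8] ((522.8234252929688, 175.3694610595703), (48.8294563293457, 46.03221893310547), 72.66742706298828)
top 0.63 [134.7, 390.2] ((818.8394165039062, -97.55781555175781), (54.72793960571289, 32.32670211791992), 76.80950164794922)
side 0.66 [242.1, 303.5] ((537.9459228515625, 167.8550567626953), (48.184730529785156, 88.19111633300781), 71.12122344970703)
cap [[401. 283.  10.]]
pin_pot [[614. 365.  20.]]
vial_short [[523. 353.  40.]]
wash_bottle [[635. -27.  20.]]
```

```bash
python3 -c "
from rig import manip
print(manip.finish_job())"
```

```text
the job is handed in; nothing more can be done
None
```

The plate is clamped in the micrometer, home against the back stop; the thimble slipped about 2.7 clicks by the camera, the gripper let go and withdrew clear, and the job was handed in at about 45 s (no verdict came back).

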